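# Load and close the stacking sample rack

### The job

Load the white stacking rack from the bottom up: first stand the lidded jar upright in the middle of the base plate that is fixed to the bench, then fit the tall frame over it with all four posts fully home in the base's corner sockets. Next lay the flat dish in the middle of the tall frame's shelf, and last fit the frame with the grip bar on top of it, its four posts fully home in the tall frame's sockets. Let go of everything, leave it at rest, and do not disturb the tube rack, the tip box or the roll of tape.

Things in the scene. Friction and masses are not known exactly. Their poses are not given: they have to be found in the camera images.
- base: White plain rectangular base plate fixed to the bench, no posts. Origin: centre of underside, z up. 84 (x) by 140 (y), top at z = 14, with a grey ring 48 across marked in the middle. Four square sockets 12 wide, 9 deep, open upwards, dark floors at z = 5, at x = +-30, y = +-56. Half-turn symmetric. All mm.
- tall_frame: Loose white H-shaped shelf on 4 steel posts, 0.25 kg. Origin: centre between post feet, at their lower ends. mm: plate z 54 to 68; waist 58 (x) by 84 (y), end bars 84 (x) by 28 (y) at y +-56; posts 8 thick, last 6 tapered to 4, at x +-30, y +-56. In its top the same 4 sockets as the base (floors z 59), ring 44. Grip across the waist, along x. Home: origin 5 above the base's; half-turned is as good.
- cover_frame: Loose white frame with grip bar, lower than the other; same H shape, axes and post layout; 0.22 kg. Origin: centre between the post feet, at their lower ends. Plate z 34 to 48 mm, no sockets. Upright grip bar on top in the middle: 18 thick (x), 60 long (y), 26 high (to z 74). Home: origin 59 mm above the tall frame's; half-turned is as good.
- jar: Round sample jar, amber with a white lid, 40 mm diameter, 30 mm high, standing upright, about 80 g. Origin: centre of its underside; z up. It fits under the tall frame (45 mm free when home) but not under the low one.
- dish: Round flat lidded culture dish, cream and white, 56 mm diameter, 18 mm high, lying flat on the bench, about 40 g. Origin: centre of its underside; z up. It fits under the low frame (25 mm free when home).
- tube_rack: Bystander: clear rack of tubes, 70 x 150 mm, 67 mm high. Origin: centre of its underside.
- tip_box: Bystander: blue pipette-tip box, 85 x 120 mm, 63 mm high. Origin: centre of its underside.
- tape_roll: Bystander: cream roll of tape lying flat, 68 mm diameter, 20 mm high. Origin: centre of its underside.
Not all that is in view belongs to the job. There is more than one size of the jar; the job needs the smallest.

How it is judged:
By the outcome, as a careful person would: the job done as asked, in the order asked, and still so for the second after the job is handed in, with the robot touching nothing.
It also fails if it takes over 125 s, if anything falls off the work surface, if the arm or the gripper's body presses on something with over 40 N, if the wrist force passes 120 N, or if a joint passes its speed limit or range.

### The arm

A 7-joint arm with a two-finger parallel gripper is mounted at the origin on the work surface. World frame = base frame: x ahead of the robot, y to its left, z up, the work surface at z = 0. Lengths are in m, angles in rad, forces in N, time in s.
With the tool pointing down it reaches from about 0.4 to 0.875 m from the base axis. Payload 19.3 kg.
Tool frame: the origin (TCP) lies between the finger pads; the fingertips stand bot.tcp_to_tips ahead of it and the grasp point (between the pads) lies 3 mm ahead of it (bot.tcp_to_tips is the distance from the TCP to the fingertips, in m); x points along the fingers, y is the direction in which the jaws open and shut, and the axes are right-handed (so a half turn about x gives the same grasp; the last joint's range is limited). The gripper opens to 85 mm and grips with 20 to 120 N. Pads are 22 mm wide; open, the fingers measure 114 mm over their backs; the gripper's body (76 mm by 85 mm) begins 54 mm behind the grasp point. The pads swing forward as they close: fully open they stand 13 mm farther back than shut.
Start: joints at [-1.388, 0.521, -0.036, 1.599, 0.021, 1.021, -0.113], TCP at [0.156, 0.605, 0.253] pointing down, gripper open.
Joint ranges: [-2.91, 2.91], [-0.3, 2.13], [-1.5, 1.42], [0.17, 2.43], [-1.26, 4.41], [0.16, 1.93], [-2.52, 2.52]. Speed limits (rad/s): [1.89, 1.89, 2.39, 2.39, 3.01, 3.01, 3.01].

### API

Orientations are given as [roll, pitch, yaw] about the fixed x, y, z axes, in that order (R = Rz(yaw) Ry(pitch) Rx(roll)).
In Python, from workcell import bot, eyes gives the robot as it stands. The module is installed in compiled form; this text tells all that it offers.
- The arm moves only by the tool step_arm, never from a script. Its argument "targets" is a list that holds one entry, the list of rows, each a list of 7 numbers: the shift along the tool's x, y, z in cm, then the turn, a rotation vector about the tool's x, y, z in rad, then the opening, from 0 (shut) to 1 (fully open). A call has 1 to 10 rows; each row is the pose to reach, as a shift and turn from the pose measured when the call began, along the tool's axes at that moment; what a row does not reach only later rows make up. A row lasts 1/10 s, in which the tool goes at most 50 mm and 8.59 degrees, less where a joint would pass 70% of its speed; a pose out of reach is approached as far as the arm can. A call with a gripper value outside its range is refused whole. The fingers move at their own pace and stop on an object; "grip_force" is the grip in N (left out, the last holds). Time passes only in rows, so rows that repeat a pose let the fingers close. It gives the time, the measured TCP pose, the force and the opening at its end, in the units of the state.
- bot.observe(): the state, without advancing time (a new reading comes with each control period).
- eyes.grab_frame(name): name is "side" or "top"; returns the picture (480x640x3 uint8, red, green, blue); there is no depth.
- eyes.get_calibration(name): a dict with "fx", "fy", "cx", "cy" (pixels), "k1" (the pictures are not rectified: a ray, as slopes to the right and down, at radius r is drawn at 1 + k1 r^2 times it, then the intrinsics apply), "camera_from_world" (4x4, takes a point from world to camera coordinates). Camera axes: x right, y down, z forward; pixel columns grow to the right and rows downward; lengths in m; the calibration is good to about 2 mm. A picture is of the moment at which its call begins. get_calibration takes no time and is no camera call.
- bot.job_done(): hands the job in, once; it reports no verdict.
The state is a dict: "clock": time; "qpos": joint angles; "qd": joint speeds; "joint_efforts": joint torques, N m; "position": TCP position; "tool_rot": TCP orientation; "force": force on the tool from outside, world axes, zero at the start; "moment": the same for the moment, N m; "grip_width": finger opening in m.
Only numpy, scipy, OpenCV 4.12 (cv2) and the standard library are available. Lean on these libraries where they do the work, as an engineer would, in place of code of your own. Each camera call takes 0.05 s, during which the arm holds its last target.

## Working session

There is one attempt and no reset: what is moved stays moved. The work goes in short steps, Python scripts to look and compute and a tool call to move; the robot and the scene stay as the last step left them, time stands still between calls to the robot, and variables do not carry over. Pictures are saved under pics/ and viewed, and the job is handed in when it is done.

Besides the shell and the picture viewer there is one more tool, called after "Emit:" as a command line: name --argument value ..., lists and objects as JSON in quotes. step_arm: Moves the arm, as the interface text tells. Its arguments: {"type":"object","properties":{"targets":{"type":"array","items":{"type":"array","items":{"type":"array","items":{"type":"number"}}}},"grip_force":{"type":"number"}},"required":["targets"]}

```bash
mkdir -p pics
cat > h.py <<'E'
import numpy as np, cv2
from workcell import bot, eyes
def grab(n,name):
    im=eyes.grab_frame(n); cv2.imwrite(f'pics/{name}.png',im[:,:,::-1]); return im
E
python3 - <<'E'
from h import *
grab('top','t0');grab('side','s0')
for n in('top','side'):print(eyes.get_calibration(n))
print(bot.observe(),bot.tcp_to_tips)
E
```

```text
{'fx': 448.07876275218797, 'fy': 448.07876275218797, 'cx': 319.06438200853466, 'cy': 231.96348868736817, 'k1': -0.0830586067582074, 'camera_from_world': array([[-0.02174316, -0.99970274, -0.01103047,  0.02899337],
       [-0.99799585,  0.02235921, -0.05919758,  0.55808853],
       [ 0.05942661,  0.00972122, -0.99818534,  1.15219374],
       [ 0.        ,  0.        ,  0.        ,  1.        ]])}
{'fx': 456.15108737968836, 'fy': 456.15108737968836, 'cx': 317.194117380223, 'cy': 245.47026415751225, 'k1': 0.021810080110806023, 'camera_from_world': array([[-0.97888317, -0.20440971, -0.00209857,  0.55846386],
       [-0.13144159,  0.63724733, -0.75936746,  0.11437124],
       [ 0.15655939, -0.74305619, -0.65065863,  1.13141325],
       [ 0.        ,  0.        ,  0.        ,  1.        ]])}
{'clock': 0.1, 'qpos': array([-1.38816819,  0.5219388 , -0.03631128,  1.59987312,  0.02114256,
        1.02109329, -0.1127946 ]), 'qd': array([-0.00158141,  0.00042535,  0.00062721, -0.00092595, -0.00040288,
       -0.00046345,  0.00090183]), 'joint_efforts': array([ 3.48001318e-03, -9.28488564e+01,  1.98396273e+00, -3.70535910e+01,
        1.81086862e-02,  5.33273400e-03, -2.61844059e-05]), 'position': array([0.15630192, 0.60489314, 0.25282106]), 'tool_rot': array([-1.54752404,  1.56986557, -1.8004032 ]), 'force': array([-0.57504136, -0.36196198,  0.04608788]), 'moment': array([-0.00996524, -0.04638514,  0.00926193]), 'grip_width': 0.08527941694265975} 0.022
```

View pics/t0.png

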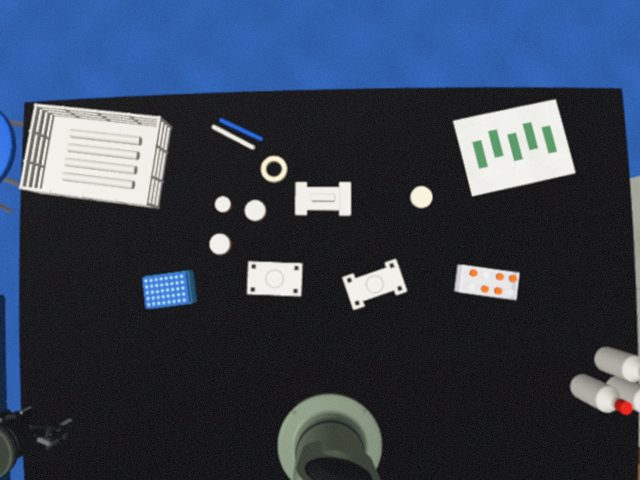

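View pics/s0.png

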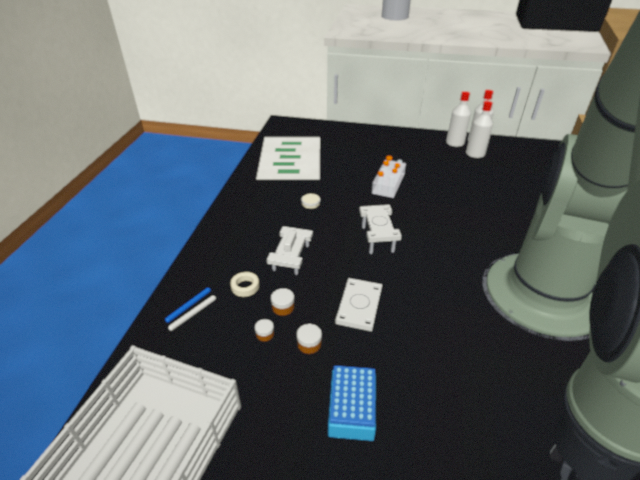

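The top view shows the base at (275,279), the tall frame at (375,284), the cover at (323,198), the dish at (421,197) and the smallest jar at (223,204). The larger jars are at (255,210) and (220,244), and the tape is at (274,169). In the side view the small jar is at (264,330) and the base at (360,303). Next I'll measure them.

```bash
cat >> h.py <<'E'
CAL={n:eyes.get_calibration(n) for n in('top','side')}
def K(n):
    c=CAL[n];return np.array([[c['fx'],0,c['cx']],[0,c['fy'],c['cy']],[0,0,1.]]),np.array([c['k1'],0,0,0,0.])
def ray(n,uv):
    k,d=K(n);p=cv2.undistortPoints(np.array(uv,float).reshape(-1,1,2),k,d).reshape(-1,2)
    T=CAL[n]['camera_from_world'];R=T[:3,:3];o=-R.T@T[:3,3]
    return o,np.c_[p,np.ones(len(p))]@R
def plane(n,uv,z):
    o,d=ray(n,uv);return (o+d*((z-o[2])/d[:,2])[:,None])[:,:2]
def proj(n,P):
    k,d=K(n);T=CAL[n]['camera_from_world']
    return cv2.projectPoints(np.array(P,float).reshape(-1,1,3),cv2.Rodrigues(T[:3,:3])[0],T[:3,3],k,d)[0].reshape(-1,2)
def tri(uvt,uvs):
    A=[];b=[]
    M=0;v=0
    for n,uv in(('top',uvt),('side',uvs)):
        o,d=ray(n,[uv]);d=d[0]/np.linalg.norm(d[0]);Q=np.eye(3)-np.outer(d,d);M=M+Q;v=v+Q@o
    return np.linalg.solve(M,v)
def blobs(im,mask,amin=30):
    n,l,s,c=cv2.connectedComponentsWithStats(mask.astype(np.uint8),connectivity=4)
    return [(i,s[i],c[i],l==i) for i in range(1,n) if s[i][4]>=amin]
def up(im,x0,y0,x1,y1,name,f=6):
    cv2.imwrite(f'pics/{name}.png',cv2.resize(im[y0:y1,x0:x1,::-1],None,fx=f,fy=f,interpolation=cv2.INTER_CUBIC))
E
python3 - <<'E'
from h import *
for n,f in(('top','t0'),('side','s0')):
    im=cv2.imread(f'pics/{f}.png')[:,:,::-1]
    m=im.min(2)>110
    for i,s,c,_ in blobs(im,m,40):
        if n=='top' and not(200<c[0]<450 and 150<c[1]<320):continue
        if n=='side' and not(150<c[0]<450 and 180<c[1]<380):continue
        mm=_.astype(np.uint8);cs,_h=cv2.findContours(mm,0,2);cc=max(cs,key=cv2.contourArea);r=cv2.minAreaRect(cc)
        print(n,s,c.round(1),'rect',np.round(r[0],1),np.round(r[1],1),round(r[2],1))
im=cv2.imread('pics/t0.png')[:,:,::-1];up(im,235,250,415,320,'t0u',4);up(im,205,150,435,260,'t0v',3)
im=cv2.imread('pics/s0.png')[:,:,::-1];up(im,240,180,420,360,'s0u',4)
E
```

```text
top [261 156  26  26 368] [273.4 168.4] rect [273.5 168.5] [25. 25.] 90.0
top [ 295  182   56   34 1572] [322.7 198.4] rect [322.5 198.5] [55. 33.] -0.0
top [410 186  23  22 396] [420.9 196.5] rect [421.  196.5] [21. 22.] 90.0
top [215 196  16  16 208] [222.3 203.7] rect [222.5 203.5] [15. 15.] 90.0
top [244 200  22  21 360] [254.6 210. ] rect [254.5 210. ] [20. 21.] 90.0
top [209 233  21  22 358] [219.1 243.6] rect [219.  243.5] [21. 20.] 90.0
top [ 342  259   65   51 1662] [374.2 283.9] rect [374.3 283.9] [35.1 57.7] 71.2
top [ 247  261   56   36 1802] [274.2 278.4] rect [274.2 278.4] [54.9 33.4] 2.5
side [301 193  20  16 233] [310.3 200.4] rect [310.8 200.4] [15.2 18.3] 71.6
side [ 360  204   42   50 1176] [379.5 224.7] rect [380.6 227.4] [52.2 34.8] 73.5
side [ 267  226   46   49 1224] [289.6 247.8] rect [288.5 248.4] [33.8 50.8] 21.5
side [231 272  28  25 497] [244.3 283.7] rect [244.5 284. ] [24. 27.] 90.0
side [ 335  278   47   53 1791] [358.8 304.2] rect [358.2 303.5] [38.3 49.3] 12.8
side [271 288  23  21 396] [282. 298.] rect [282. 298.] [20. 22.] 90.0
side [168 295  48  36 331] [191.1 312.6] rect [191.5 312.4] [ 6.  56.3] 55.0
side [255 319  19  18 269] [263.8 327.1] rect [264.  327.5] [17. 18.] 90.0
side [297 323  25  25 482] [308.7 334.8] rect [309. 335.] [24. 24.] 90.0
```

View pics/t0u.png

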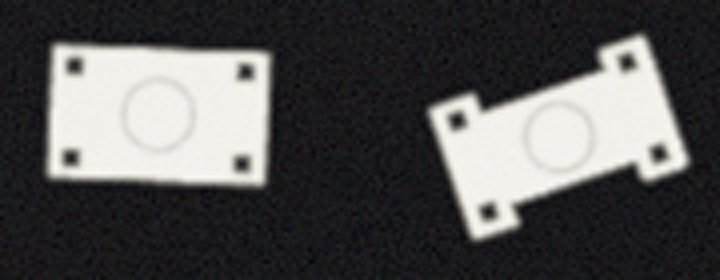

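View pics/t0v.png

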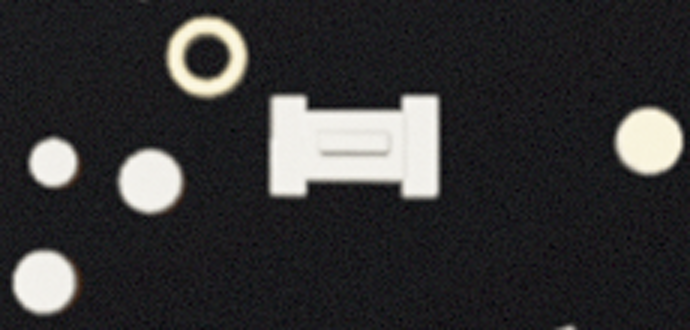

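View pics/s0u.png

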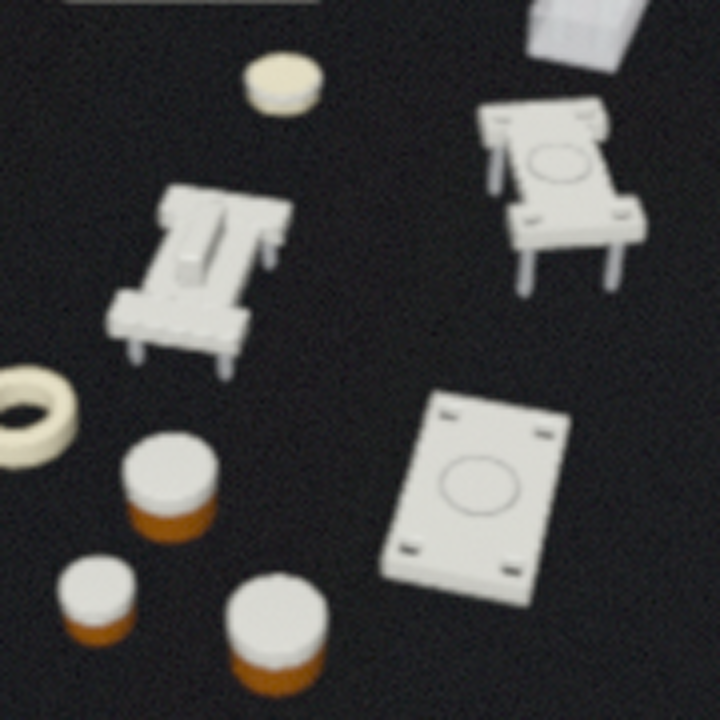

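```bash
cat > m.py <<'E'
from h import *
def sub(mask):return mask
def darkcent(im,c,r=4):
    # weighted centroid of darkness around a rough socket pixel
    x0,y0=int(round(c[0]))-r,int(round(c[1]))-r
    p=im[y0:y0+2*r+1,x0:x0+2*r+1].astype(float).mean(2)
    w=np.clip(190-p,0,None)
    yy,xx=np.mgrid[0:2*r+1,0:2*r+1]
    # keep component nearest centre
    n,l=cv2.connectedComponents((w>10).astype(np.uint8));
    k=l[r-1:r+2,r-1:r+2].max() if n>1 else 0
    w=np.where(l==k,w,0) if k else w
    return np.array([x0+(w*xx).sum()/w.sum(),y0+(w*yy).sum()/w.sum()])
def holes(im,mask):
    """dark holes inside a filled blob"""
    m=mask.astype(np.uint8);cs,_=cv2.findContours(m,0,2);f=np.zeros_like(m);cv2.drawContours(f,cs,-1,1,-1)
    h=(f==1)&(im.mean(2)<150)&(cv2.erode(f,np.ones((3,3)))==1)
    return [darkcent(im,c) for i,s,c,_ in blobs(im,h,2)]
def fitsock(P):
    """P 4 xy -> centre,yaw of +y axis (mod pi)"""
    P=np.array(P);c=P.mean(0);ang=np.arctan2(*(P-c).T[::-1]);P=P[np.argsort(ang)]
    d=[np.linalg.norm(P[i]-P[(i+1)%4]) for i in range(4)]
    i=int(d[1]>d[0]) # long side starts at i
    v=(P[(i+1)%4]-P[i])-(P[(i+3)%4]-P[(i+2)%4])
    th=np.arctan2(v[1],v[0])-np.pi/2
    return c,(th+np.pi/2)%np.pi-np.pi/2,np.round(np.array(d)*1e3,1)
E
python3 - <<'E'
from m import *
I={n:cv2.imread(f'pics/{f}.png')[:,:,::-1] for n,f in(('top','t0'),('side','s0'))}
for n in I:
    im=I[n]
    for i,s,c,mk in blobs(im,im.min(2)>110,1000):
        near=min([('base',(274,278)),('tall',(374,284)),('base',(359,304)),('tall',(380,225))][(0 if n=='top' else 2):(2 if n=='top' else 4)],key=lambda q:np.hypot(*(np.array(q[1])-c)))
        if np.hypot(*(np.array(near[1])-c))>5:continue
        h=holes(im,mk);z={'base':.014,'tall':.068}[near[0]]
        P=plane(n,h,z);print(n,near[0],np.round(h,1).tolist())
        if len(h)==4:print(fitsock(P))
Z=dict(cover=((322.7,198.4),.048),dish=((420.9,196.5),.018),jar=((222.3,203.7),.030),tape=((273.4,168.4),.02),jb1=((254.6,210),.04),jb2=((219.1,243.6),.04))
for k,(uv,z) in Z.items():print(k,plane('top',[uv],z).round(4))
print('dish side',plane('side',[(310.8,199)],.018),'jar tops side?',plane('side',[(263.8,325)],.03))
E
```

```text
top tall [[391.3, 265.1], [348.8, 279.7], [399.2, 287.9], [356.7, 302.5]]
(array([ 0.42368673, -0.11735371]), np.float64(0.3059593351692258), array([ 59.8, 111.7,  59.5, 111.7]))
top base [[253.2, 266.0], [296.0, 267.6], [252.3, 289.0], [295.1, 290.5]]
(array([0.44049308, 0.13650604]), np.float64(-0.05594543331003621), array([ 59.6, 112.1,  60. , 111.8]))Traceback (most recent call last):
  File "<stdin>", line 9, in <module>
  File "h.py", line 13, in plane
    o,d=ray(n,uv);return (o+d*((z-o[2])/d[:,2])[:,None])[:,:2]
        ~~~^^^^^^
  File "h.py", line 9, in ray
    k,d=K(n);p=cv2.undistortPoints(np.array(uv,float).reshape(-1,1,2),k,d).reshape(-1,2)
               ~~~~~~~~~~~~~~~~~~~^^^^^^^^^^^^^^^^^^^^^^^^^^^^^^^^^^^^^^^^
cv2.error: OpenCV(4.12.0) /io/opencv/modules/calib3d/src/undistort.dispatch.cpp:347: error: (-215:Assertion failed) CV_IS_MAT(_src) && CV_IS_MAT(_dst) && (_src->rows == 1 || _src->cols == 1) && (_dst->rows == 1 || _dst->cols == 1) && _src->cols + _src->rows - 1 == _dst->rows + _dst->cols - 1 && (CV_MAT_TYPE(_src->type) == CV_32FC2 || CV_MAT_TYPE(_src->type) == CV_64FC2) && (CV_MAT_TYPE(_dst->type) == CV_32FC2 || CV_MAT_TYPE(_dst->type) == CV_64FC2) in function 'cvUndistortPointsInternal'
```

Run:
```python
from m import *
print('side ring base',plane('side',[(359.6,301.1)],.014),'tall',plane('side',[(379.6,220.4)],.068))
Z=dict(cover=((322.5,198.4),.048),dish=((420.9,196.5),.018),jar=((222.3,203.7),.030),tape=((273.4,168.4),.02),jb1=((254.6,210),.04),jb2=((219.1,243.6),.04))
for k,(uv,z) in Z.items():print(k,plane('top',[uv],z).round(4))
print('dish side',plane('side',[((283+.5)/4-.5+240,(77+.5)/4-.5+180)],.018),'jar side',plane('side',[((97.5+.5)/4-.5+240,(585+.5)/4-.5+180)],.03))
# cover bar top in top view: from t0v x3: bar (319..390,131..155)
im=cv2.imread('pics/t0.png')[:,:,::-1]
up(im,290,175,356,222,'cov',12)
m=(im.min(2)>110)
for i,s,c,mk in blobs(im,m,1000):
    if abs(c[0]-322.7)<2:
        h=cv2.findContours(mk.astype(np.uint8),0,2)[0][0]
        mu=cv2.moments(h);print('cover angle px',0.5*np.arctan2(2*mu['mu11'],mu['mu20']-mu['mu02']))
        for (a,b) in((297,304),(341,349)):
            e=[(np.interp(0,[0,1],[0,1])) for _ in range(1)]
        # edge rows per column (subpixel)
        g=im.mean(2).astype(float)
        for side in(0,1):
            P=[]
            for x in range(312,335):
                col=g[175:222,x];i=np.where(col>125)[0]
                k=i[0] if side==0 else i[-1]; j=k-1 if side==0 else k+1
                t=(125-col[j])/(col[k]-col[j]);P.append((x,175+j+t*(k-j)))
            P=np.array(P);print('waist edge',side,np.polyfit(P[:,0],P[:,1],1),P[:,1].mean())
            W=plane('top',P,.048);a=np.polyfit(W[:,1],W[:,0],1);print('x mean',W[:,0].mean(),'slope dx/dy',a[0])
        for side in(0,1):
            P=[]
            for y in list(range(185,212)):
                row=g[y,285:362];i=np.where(row>125)[0]
                k=i[0] if side==0 else i[-1]; j=k-1 if side==0 else k+1
                t=(125-row[j])/(row[k]-row[j]);P.append((285+j+t*(k-j),y))
            W=plane('top',P,.048);print('y edge',W[:,1].mean(),'slope dy/dx',np.polyfit(W[:,0],W[:,1],1)[0])
```

```text
side ring base [[0.43860686 0.13613428]] tall [[ 0.42171123 -0.11846151]]
cover [[0.6423 0.0057]]
dish [[ 0.6457 -0.2526]]
jar [[0.6372 0.267 ]]
tape [[0.7287 0.1332]]
jb1 [[0.6175 0.1811]]
jb2 [[0.533  0.2739]]
dish side [[ 0.64427817 -0.2505837 ]] jar side [[0.63519669 0.26717166]]
cover angle px 0.008531943143755917
waist edge 0 [-6.24590402e-04  1.86477794e+02] 186.27605156798015
x mean 0.6734650517021884 slope dx/dy 0.022759456865243277
waist edge 1 [1.20570551e-02 2.06093308e+02] 209.98773714198785
x mean 0.6125484614988901 slope dx/dy 0.035003400081669925
y edge 0.07716932611641367 slope dy/dx -0.035960945751839536
y edge -0.06639241446203427 slope dy/dx -0.02595223530401557
cover angle px -0.16281369553782366
waist edge 0 [-6.24590402e-04  1.86477794e+02] 186.27605156798015
x mean 0.6734650517021884 slope dx/dy 0.022759456865243277
waist edge 1 [1.20570551e-02 2.06093308e+02] 209.98773714198785
x mean 0.6125484614988901 slope dx/dy 0.035003400081669925
y edge 0.07716932611641367 slope dy/dx -0.035960945751839536
y edge -0.06639241446203427 slope dy/dx -0.02595223530401557
```

View pics/cov.png

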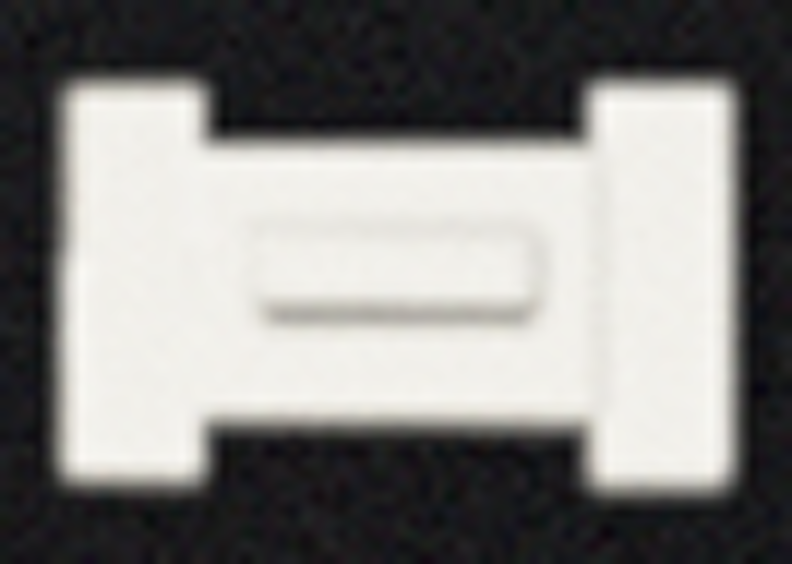

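```bash
cat >> h.py <<'E'
from scipy.spatial.transform import Rotation as Ro
def st():
    s=bot.observe();R=Ro.from_euler('xyz',s['tool_rot']).as_matrix();return s,R,s['position']
def goal(x,y,z,a):
    """TCP at x,y,z tool down, jaw axis at world angle a (mod pi)"""
    s,R,p=st();best=None
    for k in(0,1):
        b=a+k*np.pi;tx=np.array([0,0,-1.]);ty=np.array([np.cos(b),np.sin(b),0]);G=np.c_[tx,ty,np.cross(tx,ty)]
        rv=Ro.from_matrix(R.T@G).as_rotvec()
        # predicted j7 proxy: prefer small rotation
        if best is None or np.linalg.norm(rv)<np.linalg.norm(best):best=rv
        else:alt=rv
    d=R.T@(np.array([x,y,z])-p)*100
    print('shift cm',d.round(2),'rot',best.round(3),'jaw now',round(np.arctan2(R[1,1],R[0,1]),3),'dist',np.linalg.norm(d).round(1),'deg',np.degrees(np.linalg.norm(best)).round(1),'q',s['qpos'].round(2),'t',round(s['clock'],2),'F',s['force'].round(1),'w',round(s['grip_width'],4))
E
python3 - <<'E'
from h import *
goal(.6362,.267,.12,-np.pi/4)
E
```

```text
shift cm [ 13.3  -20.7   54.92] rot [-1.038e+00 -0.000e+00  1.000e-03] jaw now 1.318 dist 60.2 deg 59.5 q [-1.39  0.52 -0.04  1.6   0.02  1.02 -0.11] t 0.1 F [-0.6 -0.4  0. ] w 0.0853
```

Emit:
step_arm --targets '[[[5,-20.7,54.9,-1.04,0,0,1],[5,-20.7,54.9,-1.04,0,0,1],[5,-20.7,54.9,-1.04,0,0,1],[5,-20.7,54.9,-1.04,0,0,1],[5,-20.7,54.9,-1.04,0,0,1],[5,-20.7,54.9,-1.04,0,0,1],[5,-20.7,54.9,-1.04,0,0,1],[5,-20.7,54.9,-1.04,0,0,1],[5,-20.7,54.9,-1.04,0,0,1],[5,-20.7,54.9,-1.04,0,0,1]]]'

```text
clock: 1.1
position: [0.5571, 0.3223, 0.2111]
tool_rot: [-2.777, 1.57, -1.99]
force: [1.9, 1.0, -0.6]
grip_width: 0.0857
```

Run:
```python
from h import *
goal(.6362,.267,.1,-np.pi/4)
```

```text
shift cm [11.11 -9.5   1.68] rot [ 0.002 -0.001  0.   ] jaw now 2.358 dist 14.7 deg 0.1 q [-0.48  0.6  -0.21  1.58  0.14  0.98  1.63] t 1.1 F [ 1.9  1.  -0.6] w 0.0857
```

Emit:
step_arm --targets '[[[11.1,-9.5,1.7,0,0,0,1],[11.1,-9.5,1.7,0,0,0,1],[11.1,-9.5,1.7,0,0,0,1],[11.1,-9.5,1.7,0,0,0,1],[11.1,-9.5,1.7,0,0,0,1]]]'

```text
clock: 1.6
position: [0.6359, 0.2664, 0.0987]
tool_rot: [2.958, 1.567, -2.539]
force: [0.4, 1.2, 1.0]
grip_width: 0.085
```

Run:
```python
from h import *
a=grab('top','t1');b=grab('side','s1')
up(a,190,180,300,260,'t1u',6);up(b,200,230,340,370,'s1u',4)
goal(.6362,.267,.026,-np.pi/4)
```

```text
shift cm [ 7.49 -0.11 -0.07] rot [ 0.003 -0.     0.   ] jaw now 2.359 dist 7.5 deg 0.2 q [-0.37  0.8  -0.18  1.51  0.17  0.85  1.74] t 1.7 F [1.1 1.  0.4] w 0.0853
```

View pics/s1u.png

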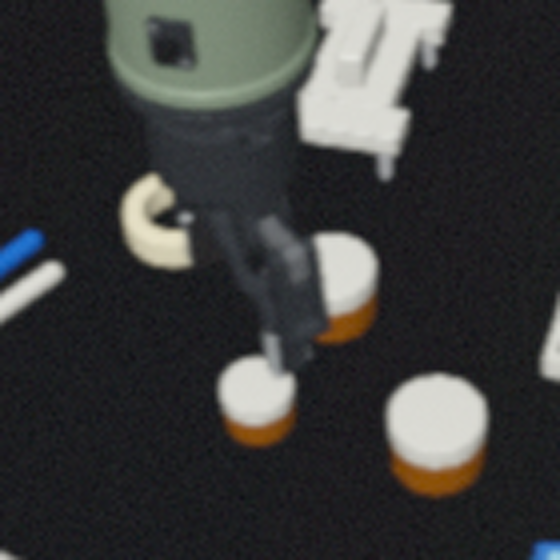

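View pics/t1u.png

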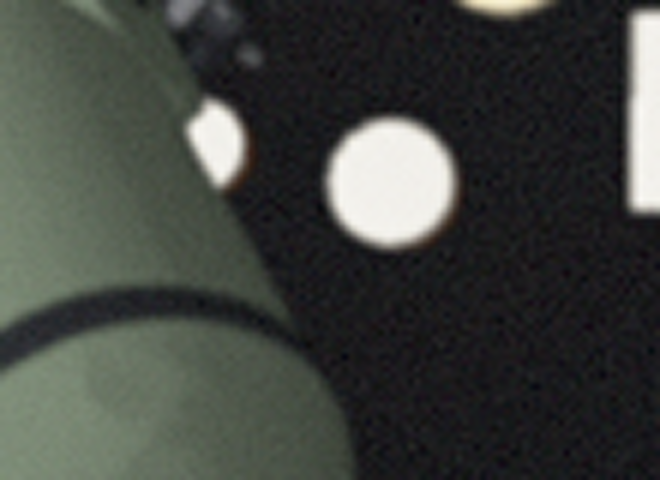

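The side picture shows the gripper over the small jar, upscaled (255,400), and clear of its neighbours. In the top view the arm partly hides the jar. I'll descend now.

Emit:
step_arm --targets '[[[4,-0.1,0,0,0,0,1],[7.4,-0.1,0,0,0,0,1],[7.4,-0.1,0,0,0,0,1],[7.4,-0.1,0,0,0,0,1]]]'

```text
clock: 2.1
position: [0.6367, 0.2686, 0.0285]
tool_rot: [-0.129, 1.57, 0.66]
force: [0.3, 0.0, 1.3]
grip_width: 0.0854
```

Emit:
step_arm --targets '[[[0,0,0,0,0,0,0.3],[0,0,0,0,0,0,0.3],[0,0,0,0,0,0,0.3],[0,0,0,0,0,0,0.3],[0,0,0,0,0,0,0.3],[0,0,0,0,0,0,0.3]]]' --grip_force 30

```text
clock: 2.7
position: [0.6373, 0.2688, 0.0299]
tool_rot: [-0.29, 1.568, 0.499]
force: [-2.0, -0.7, 12.0]
grip_width: 0.0394
```

Emit:
step_arm --targets '[[[-2,0,0,0,0,0,0.3],[-5,0,0,0,0,0,0.3],[-10,0,0,0,0,0,0.3],[-10,0,0,0,0,0,0.3],[-10,0,0,0,0,0,0.3]]]'

```text
clock: 3.2
position: [0.6377, 0.2688, 0.1315]
tool_rot: [-0.34, 1.566, 0.449]
force: [-0.8, -0.5, -0.9]
grip_width: 0.039
```

Run:
```python
from h import *
goal(.4396,.1364,.11,-np.pi/4)
goal(.4396,.1364,.11,-.056+np.pi/2)
goal(.4396,.1364,.11,-.056)
```

```text
shift cm [  2.03   4.72 -23.37] rot [0.003 0.005 0.002] jaw now 2.36 dist 23.9 deg 0.3 q [-0.37  0.76 -0.19  1.5   0.17  0.89  1.75] t 3.2 F [-0.8 -0.5 -0.9] w 0.039
shift cm [  2.03   4.72 -23.37] rot [ 0.845  0.005 -0.   ] jaw now 2.36 dist 23.9 deg 48.4 q [-0.37  0.76 -0.19  1.5   0.17  0.89  1.75] t 3.2 F [-0.8 -0.5 -0.9] w 0.039
shift cm [  2.03   4.72 -23.37] rot [-0.726  0.004  0.003] jaw now 2.36 dist 23.9 deg 41.6 q [-0.37  0.76 -0.19  1.5   0.17  0.89  1.75] t 3.2 F [-0.8 -0.5 -0.9] w 0.039
```

Emit:
step_arm --targets '[[[2,4.7,-23.4,0,0,0,0.3],[2,4.7,-23.4,0,0,0,0.3],[2,4.7,-23.4,0,0,0,0.3],[2,4.7,-23.4,0,0,0,0.3],[2,4.7,-23.4,0,0,0,0.3],[2,4.7,-23.4,0,0,0,0.3],[2,4.7,-23.4,0,0,0,0.3]]]'

```text
clock: 3.9
position: [0.4391, 0.1356, 0.11]
tool_rot: [-0.324, 1.567, 0.464]
force: [0.5, 0.1, -1.4]
grip_width: 0.039
```

Run:
```python
from h import *
b=grab('side','s2');up(b,280,200,440,350,'s2u',4)
goal(.4396,.1364,.045,-np.pi/4)
```

```text
shift cm [ 6.51  0.04 -0.04] rot [0.003 0.005 0.001] jaw now 2.36 dist 6.5 deg 0.3 q [-0.28  0.5  -0.2   2.14  0.19  0.52  1.74] t 3.95 F [-0.4  0.1 -0.9] w 0.0389
```

View pics/s2u.png

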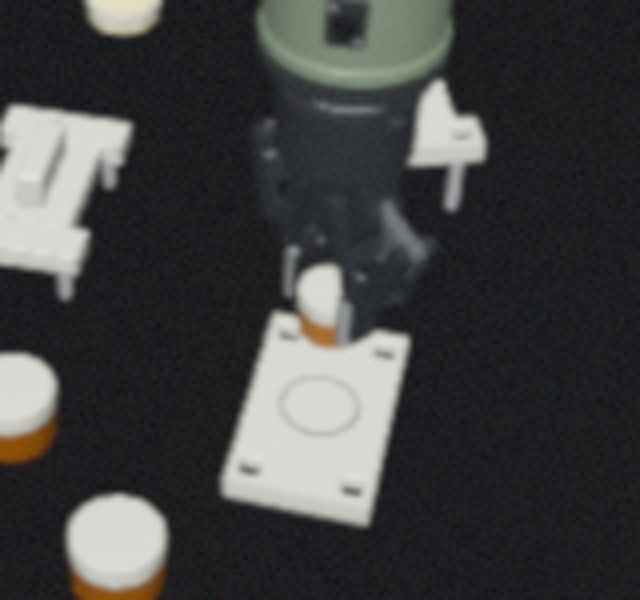

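The jar is held upright between the pads above the base ring, upscaled (320,405). Lowering it next.

Emit:
step_arm --targets '[[[3.5,0,0,0,0,0,0.3],[5.8,0,0,0,0,0,0.3],[6.4,0,0,0,0,0,0.3],[6.6,0,0,0,0,0,0.3],[6.6,0,0,0,0,0,0.3]]]'

```text
clock: 4.45
position: [0.4402, 0.1368, 0.0442]
tool_rot: [-0.268, 1.566, 0.522]
force: [0.2, 0.0, -1.0]
grip_width: 0.0389
```

Emit:
step_arm --targets '[[[0.05,0,0,0,0,0,0.3],[0.1,0,0,0,0,0,0.3],[0.1,0,0,0,0,0,0.3]]]'

```text
clock: 4.75
position: [0.441, 0.1374, 0.0439]
tool_rot: [-0.278, 1.565, 0.512]
force: [0.3, 1.3, 7.5]
grip_width: 0.0391
```

Run:
```python
from h import *
b=grab('side','s3');up(b,280,200,440,350,'s3u',4)
goal(.4396,.1364,.045,-np.pi/4)
```

```text
shift cm [-0.12  0.03 -0.16] rot [0.004 0.006 0.002] jaw now 2.36 dist 0.2 deg 0.4 q [-0.32  0.64 -0.14  2.16  0.24  0.36  1.7 ] t 4.8 F [-0.8  1.5  8.3] w 0.0391
```

View pics/s3u.png

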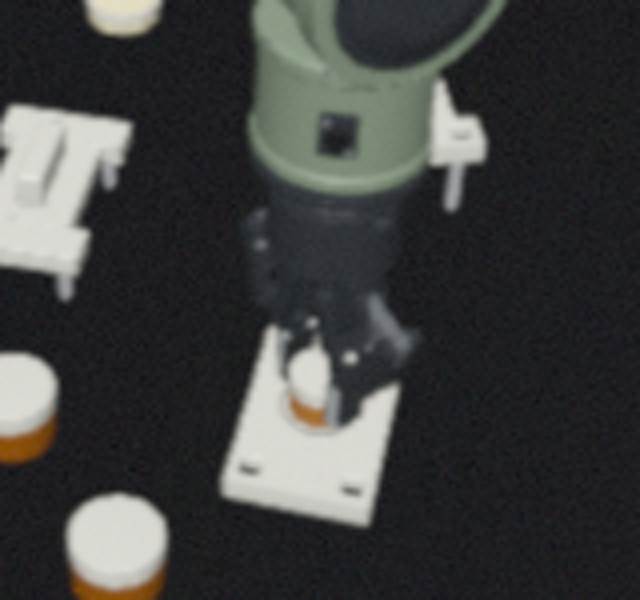

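The jar is standing inside the ring and the force reads 8 N, so it has made contact. Releasing and rising.

Emit:
step_arm --targets '[[[-0.1,0,0,0,0,0,1],[-0.1,0,0,0,0,0,1],[-0.1,0,0,0,0,0,1],[-0.1,0,0,0,0,0,1],[-0.1,0,0,0,0,0,1],[-5,0,0,0,0,0,1],[-10,0,0,0,0,0,1],[-10,0,0,0,0,0,1]]]'

```text
clock: 5.6
position: [0.4425, 0.1378, 0.1487]
tool_rot: [-0.365, 1.558, 0.424]
force: [-0.0, -0.4, -1.1]
grip_width: 0.0855
```

Run:
```python
from h import *
goal(.4227,-.118,.14,.306)
```

```text
shift cm [  0.71 -16.61 -19.56] rot [-1.088  0.009  0.011] jaw now 2.36 dist 25.7 deg 62.3 q [-0.25  0.43 -0.23  2.11  0.17  0.6   1.76] t 5.6 F [-0.  -0.4 -1.1] w 0.0855
```

```bash
cat >> h.py <<'E'
def goal(x,y,z,a):
    s,R,p=st();best=None;ba=np.arctan2(y,x)
    d=(a-ba+np.pi/2)%np.pi-np.pi/2   # want |jaw-base angle|<pi/2
    b=ba+d;tx=np.array([0,0,-1.]);ty=np.array([np.cos(b),np.sin(b),0]);G=np.c_[tx,ty,np.cross(tx,ty)]
    rv=Ro.from_matrix(R.T@G).as_rotvec()
    d=R.T@(np.array([x,y,z])-p)*100
    print('shift cm',d.round(2),'rot',rv.round(3),'pos',p.round(4),'dist',np.linalg.norm(d).round(1),'deg',np.degrees(np.linalg.norm(rv)).round(1),'q7',s['qpos'].round(2)[6],'t',round(s['clock'],2),'F',s['force'].round(1),'M',s['moment'].round(2),'w',round(s['grip_width'],4))
E
python3 - <<'E'
from h import *
goal(.4227,-.118,.14,.306)
E
```

```text
shift cm [  0.71 -16.61 -19.56] rot [ 2.054  0.012 -0.01 ] pos [0.4425 0.1378 0.1487] dist 25.7 deg 117.7 q7 1.76 t 5.6 F [-0.  -0.4 -1.1] M [-0.04  0.04 -0.02] w 0.0855
```

Emit:
step_arm --targets '[[[0.7,-16.6,-19.6,2.05,0.01,-0.01,1],[0.7,-16.6,-19.6,2.05,0.01,-0.01,1],[0.7,-16.6,-19.6,2.05,0.01,-0.01,1],[0.7,-16.6,-19.6,2.05,0.01,-0.01,1],[0.7,-16.6,-19.6,2.05,0.01,-0.01,1],[0.7,-16.6,-19.6,2.05,0.01,-0.01,1],[0.7,-16.6,-19.6,2.05,0.01,-0.01,1],[0.7,-16.6,-19.6,2.05,0.01,-0.01,1],[0.7,-16.6,-19.6,2.05,0.01,-0.01,1],[0.7,-16.6,-19.6,2.05,0.01,-0.01,1]]]'

```text
clock: 6.6
position: [0.4222, -0.1183, 0.1399]
tool_rot: [0.507, 1.567, -0.21]
force: [-0.1, -0.1, -1.3]
grip_width: 0.0855
```

Run:
```python
from m import *
a=grab('top','t4');b=grab('side','s4')
up(a,230,240,430,330,'t4u',4);up(b,300,240,420,340,'s4u',6)
goal(.4227,-.118,.12,.306)
```

```text
shift cm [1.99 0.03 0.02] rot [ 0.552  0.003 -0.002] pos [ 0.4223 -0.1181  0.1399] dist 2.0 deg 31.6 q7 1.15 t 6.7 F [0.  0.4 0.1] M [0.01 0.04 0.04] w 0.0853
```

View pics/t4u.png

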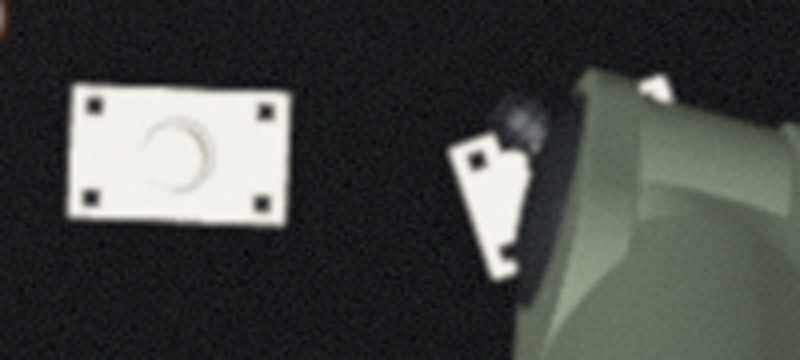

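View pics/s4u.png

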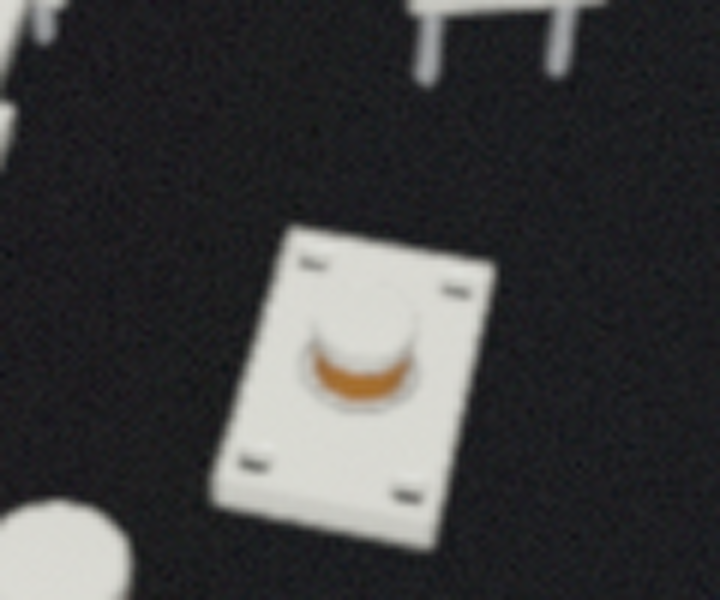

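The jar is centred in its ring: in the upscaled side view the jar spans 313–410 and the ring 305–418. The gripper is over the tall frame, so I'll finish the turn and go down over its waist.

Emit:
step_arm --targets '[[[2,0,0,0.15,0,0,1],[2,0,0,0.3,0,0,1],[2,0,0,0.45,0,0,1],[2,0,0,0.552,0,0,1],[2,0,0,0.552,0,0,1],[2,0,0,0.552,0,0,1]]]'

```text
clock: 7.3
position: [0.4223, -0.118, 0.1198]
tool_rot: [0.933, 1.568, -0.325]
force: [0.8, -0.6, 0.1]
grip_width: 0.0853
```

Run:
```python
from m import *
b=grab('side','s5')
up(b,310,150,460,280,'s5u',5)
goal(.4227,-.118,.057,.306)
```

```text
shift cm [ 6.28  0.03 -0.01] rot [ 0.005  0.002 -0.003] pos [ 0.4223 -0.1181  0.1198] dist 6.3 deg 0.3 q7 0.76 t 7.35 F [-0.7  0.4 -0.3] M [ 0.05 -0.    0.01] w 0.0854
```

View pics/s5u.png

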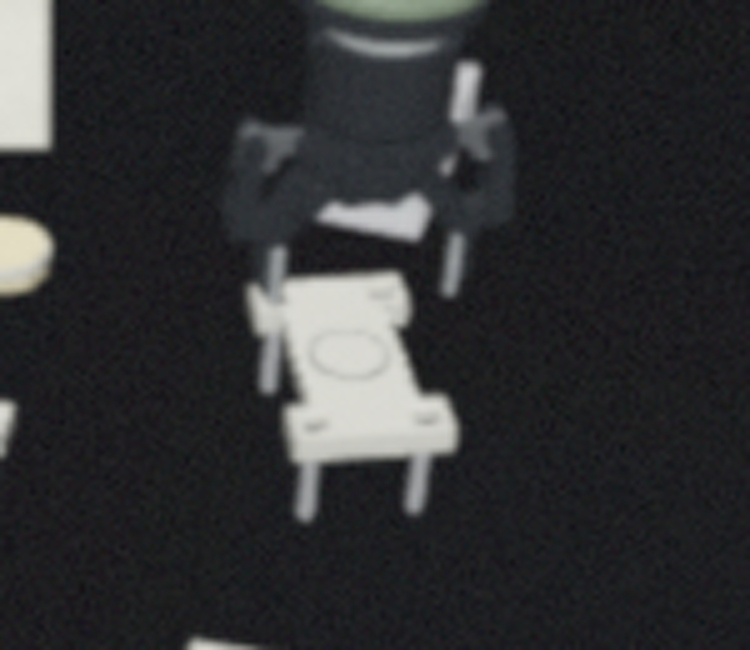

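The pads stand either side of the waist, aligned with it.

Emit:
step_arm --targets '[[[3,0,0,0,0,0,1],[5,0,0,0,0,0,1],[6.3,0,0,0,0,0,1],[6.3,0,0,0,0,0,1],[6.3,0,0,0,0,0,1]]]'

```text
clock: 7.85
position: [0.4224, -0.1183, 0.0571]
tool_rot: [1.029, 1.568, -0.229]
force: [0.8, 0.2, -0.3]
grip_width: 0.0856
```

Emit:
step_arm --targets '[[[0,0,0,0,0,0,0.5],[0,0,0,0,0,0,0.5],[0,0,0,0,0,0,0.5],[0,0,0,0,0,0,0.5],[0,0,0,0,0,0,0.5],[0,0,0,0,0,0,0.5]]]' --grip_force 60

```text
clock: 8.45
position: [0.4231, -0.1182, 0.0579]
tool_rot: [1.111, 1.566, -0.147]
force: [-1.4, 1.2, 11.7]
grip_width: 0.0572
```

Emit:
step_arm --targets '[[[-2,0,0,0,0,0,0.5],[-5,0,0,0,0,0,0.5],[-8,0,0,0,0,0,0.5],[-8,0,0,0,0,0,0.5]]]'

```text
clock: 8.85
position: [0.4241, -0.1183, 0.1409]
tool_rot: [1.164, 1.561, -0.093]
force: [0.1, 0.6, -3.8]
grip_width: 0.0569
```

Run:
```python
from m import *
goal(.4396,.1364,.14,-.056)
b=grab('side','s6')
up(b,310,130,460,260,'s6u',5)
```

```text
shift cm [  0.09   9.33 -23.75] rot [ 0.37   0.002 -0.01 ] pos [ 0.4241 -0.1183  0.1409] dist 25.5 deg 21.2 q7 0.75 t 8.85 F [ 0.1  0.6 -3.8] M [-0.    0.04  0.01] w 0.0569
```

View pics/s6u.png

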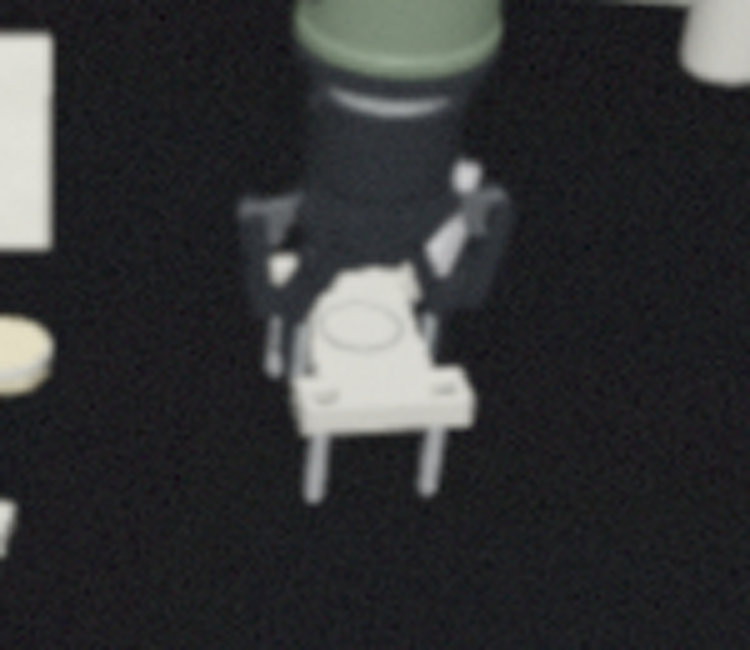

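Emit:
step_arm --targets '[[[-1,9.3,-23.7,0.37,0,-0.01,0.5],[-1,9.3,-23.7,0.37,0,-0.01,0.5],[-1,9.3,-23.7,0.37,0,-0.01,0.5],[-1,9.3,-23.7,0.37,0,-0.01,0.5],[-1,9.3,-23.7,0.37,0,-0.01,0.5],[-1,9.3,-23.7,0.37,0,-0.01,0.5],[-1,9.3,-23.7,0.37,0,-0.01,0.5],[-1,9.3,-23.7,0.37,0,-0.01,0.5],[-1,9.3,-23.7,0.37,0,-0.01,0.5]]]'

```text
clock: 9.8
position: [0.4385, 0.1351, 0.1488]
tool_rot: [-0.665, 1.567, -2.293]
force: [0.1, -1.3, -2.9]
grip_width: 0.057
```

Run:
```python
from m import *
a=grab('top','t7');b=grab('side','s7')
up(a,225,230,335,330,'t7u',6);up(b,290,180,440,340,'s7u',5)
goal(.4396,.1364,.085,-.056)
```

```text
shift cm [ 6.41  0.1  -0.15] rot [-0.002  0.002  0.002] pos [0.4387 0.1351 0.1491] dist 6.4 deg 0.2 q7 -0.09 t 9.9 F [-0.2  0.3 -3.5] M [0.02 0.02 0.01] w 0.0568
```

View pics/s7u.png

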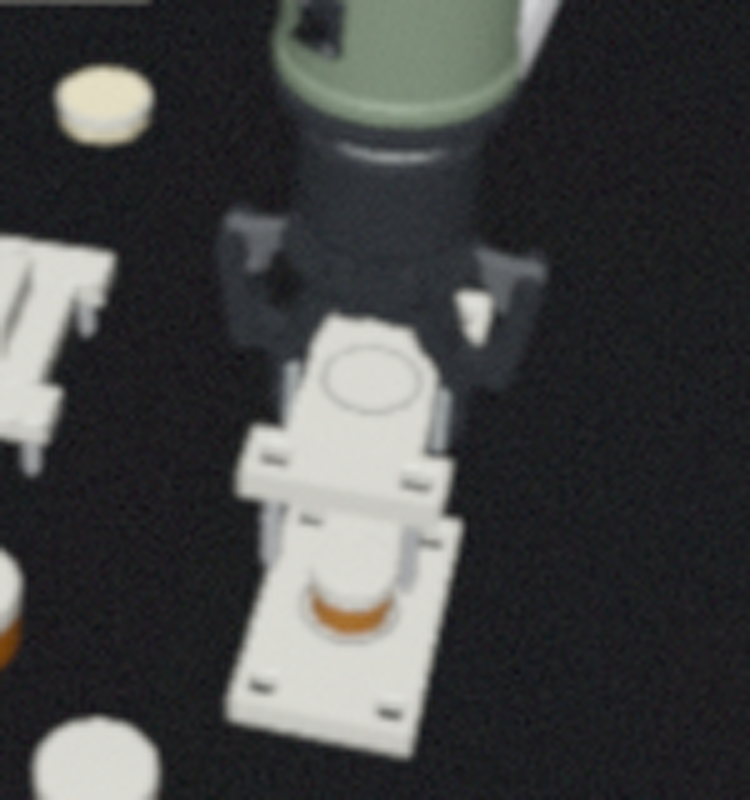

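View pics/t7u.png

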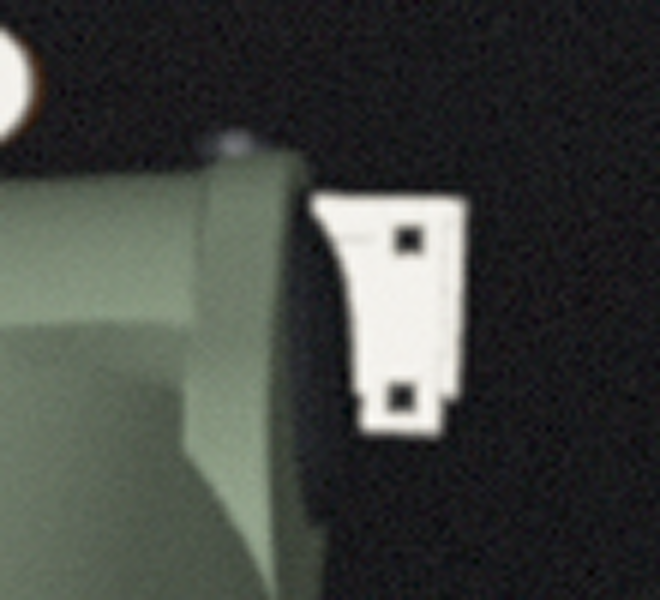

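Run:
```python
from m import *
T=cv2.imread('pics/t7.png')[:,:,::-1];S=cv2.imread('pics/s7.png')[:,:,::-1]
f=lambda u,s,o:(np.array(u)+.5)/s-.5+np.array(o)
zt=.149-.0582+.068
pt=[darkcent(T,f(u,6,(225,230))) for u in((407,238),(400,396))]
print('top held -y sockets',plane('top',pt,zt).round(4).tolist())
print('base (top) expected',[ (np.array([.4405,.1365])+Ro.from_euler('z',-.056).as_matrix()[:2,:2]@np.array([x,-.056])).round(4).tolist() for x in(.03,-.03)])
S0=cv2.imread('pics/s0.png')[:,:,::-1]
rb=[darkcent(S0,f(u,4,(240,180))) for u in((447,414),(544,434),(409,549),(512,569))]
print('side base sockets',plane('side',rb,.014).round(4).tolist())
for u in((273,457),(417,483)):print(darkcent(S,f(u,5,(290,180))).round(1),plane('side',[darkcent(S,f(u,5,(290,180)))],zt).round(4))
# ring centres in side
print('held ring',plane('side',[f((371,379),5,(290,180))],zt),'base ring',plane('side',[(359.6,301.1)],.014))
```

```text
top held -y sockets [[0.4657, 0.0773], [0.4058, 0.0815]]
base (top) expected [[0.4673, 0.0789], [0.4074, 0.0823]]
side base sockets [[0.4666, 0.0823], [0.4058, 0.0859], [0.4722, 0.1937], [0.4123, 0.1971]]
[344.2 271.6] [[0.4718 0.1931]]
[372.5 276.7] [[0.412  0.1965]]
held ring [[0.43811668 0.13417198]] base ring [[0.43860686 0.13613428]]
```

The held frame's sockets agree with the base's sockets to about 1 mm in both views. I'll correct by about (+1,+1) mm and descend.

Emit:
step_arm --targets '[[[3,0.1,-0.12,0,0,0,0.5],[5.5,0.1,-0.12,0,0,0,0.5],[7,0.1,-0.12,0,0,0,0.5],[7.2,0.1,-0.12,0,0,0,0.5],[7.2,0.1,-0.12,0,0,0,0.5],[7.2,0.1,-0.12,0,0,0,0.5]]]'

```text
clock: 10.5
position: [0.4401, 0.1358, 0.0778]
tool_rot: [-0.434, 1.569, -2.063]
force: [-0.3, -0.3, -3.6]
grip_width: 0.0576
```

Run:
```python
from m import *
b=grab('side','s8')
up(b,290,200,420,340,'s8u',5)
goal(.4397,.1361,.063,-.056)
```

```text
shift cm [ 1.49 -0.04 -0.01] rot [-0.002  0.002  0.001] pos [0.4401 0.136  0.0779] dist 1.5 deg 0.2 q7 0.01 t 10.55 F [ 0.3  0.  -2.3] M [0.04 0.06 0.02] w 0.0571
```

View pics/s8u.png

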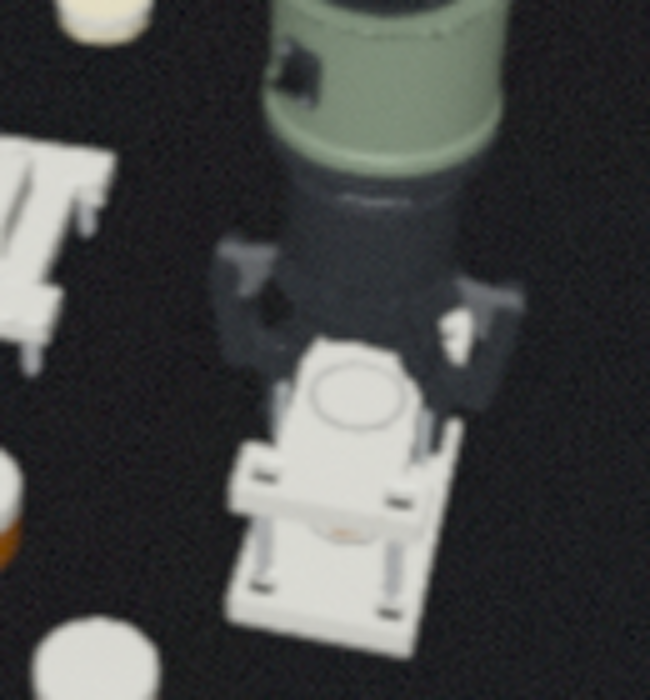

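The posts at (262,570) and (392,600) line up over their sockets at (262,585) and (390,612), upscaled pixels. I'll ease the frame down.

Emit:
step_arm --targets '[[[0.4,0,0,0,0,0,0.5],[0.7,0,0,0,0,0,0.5],[1.0,0,0,0,0,0,0.5],[1.0,0,0,0,0,0,0.5]]]'

```text
clock: 10.95
position: [0.4399, 0.1359, 0.0675]
tool_rot: [-0.536, 1.568, -2.165]
force: [0.2, -0.4, -2.4]
grip_width: 0.0571
```

Emit:
step_arm --targets '[[[0.3,0,0,0,0,0,0.5],[0.45,0,0,0,0,0,0.5],[0.5,0,0,0,0,0,0.5],[0.5,0,0,0,0,0,0.5]]]'

```text
clock: 11.35
position: [0.4399, 0.1359, 0.0629]
tool_rot: [-0.669, 1.569, -2.298]
force: [-4.0, -1.1, 16.3]
grip_width: 0.0567
```

Run:
```python
from m import *
goal(.4397,.1361,.063,-.056)
b=grab('side','s9')
up(b,290,200,420,340,'s9u',5)
```

```text
shift cm [-0.01 -0.02 -0.01] rot [-0.002  0.002  0.001] pos [0.4399 0.1359 0.0629] dist 0.0 deg 0.2 q7 0.02 t 11.35 F [-4.  -1.1 16.3] M [-0.18  0.81  0.06] w 0.0567
```

View pics/s9u.png

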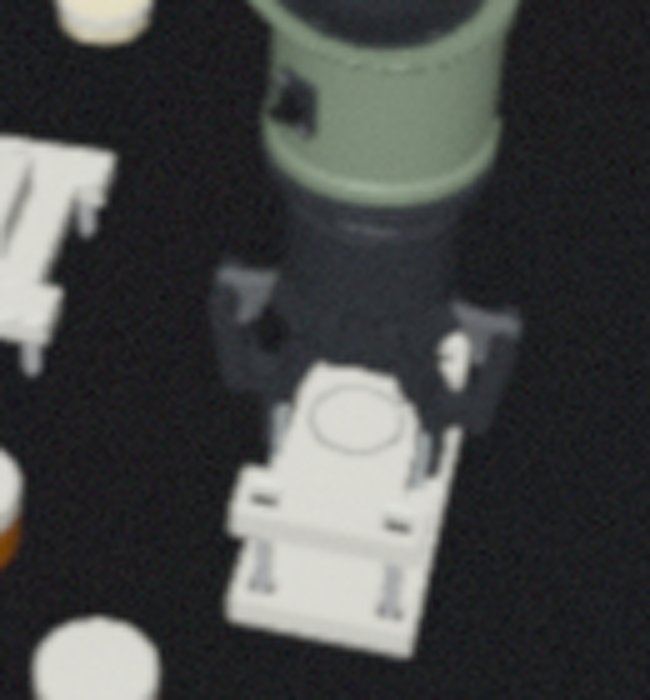

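Depth matches home (0.0629) and the contact force is 16 N. Releasing.

Emit:
step_arm --targets '[[[0,0,0,0,0,0,1],[0,0,0,0,0,0,1],[0,0,0,0,0,0,1],[0,0,0,0,0,0,1],[0,0,0,0,0,0,1],[-4,0,0,0,0,0,1],[-8,0,0,0,0,0,1],[-10,0,0,0,0,0,1],[-10,0,0,0,0,0,1]]]'

```text
clock: 12.3
position: [0.441, 0.1367, 0.1651]
tool_rot: [1.921, 1.569, 0.293]
force: [-0.3, 0.0, -0.8]
grip_width: 0.0851
```

Run:
```python
from m import *
goal(.645,-.2515,.14,-.056)
```

```text
shift cm [ 2.53 22.6  37.58] rot [-0.002 -0.001 -0.002] pos [0.441  0.1367 0.1651] dist 43.9 deg 0.2 q7 -0.1 t 12.3 F [-0.3  0.  -0.8] M [-0.01 -0.01 -0.  ] w 0.0851
```

Emit:
step_arm --targets '[[[2.5,22.6,37.6,0,0,0,1],[2.5,22.6,37.6,0,0,0,1],[2.5,22.6,37.6,0,0,0,1],[2.5,22.6,37.6,0,0,0,1],[2.5,22.6,37.6,0,0,0,1],[2.5,22.6,37.6,0,0,0,1],[2.5,22.6,37.6,0,0,0,1],[2.5,22.6,37.6,0,0,0,1],[2.5,22.6,37.6,0,0,0,1],[2.5,22.6,37.6,0,0,0,1]]]'

```text
clock: 13.3
position: [0.6448, -0.2573, 0.1384]
tool_rot: [0.615, 1.569, -1.018]
force: [-0.9, -0.4, 0.0]
grip_width: 0.0852
```

Run:
```python
from m import *
a=grab('top','t10');b=grab('side','s10')
up(a,235,250,315,310,'t10u',8);up(b,250,160,410,340,'s10u',4)
for n,im,rc in(('top',a,(274,276)),('side',b,(358,300))):
    for i,s,c,mk in blobs(im,im.min(2)>110,800):
        if np.hypot(*(c-np.array(rc)))<14:
            h=holes(im,mk);print(n,len(h),np.round(h,1).tolist())
            if n=='top' and len(h)==4:print(fitsock(plane(n,h,.073)))
goal(.645,-.2515,.1,-.056)
```

```text
top 4 [[249.8, 266.3], [294.6, 268.3], [248.5, 290.4], [293.6, 292.6]]
(array([0.44029644, 0.13620216]), np.float64(-0.06608606343901502), array([ 59.8, 111.6,  59.7, 111.8]))
side 2 [[342.5, 299.4], [369.0, 304.9]]
shift cm [ 3.86  0.06 -0.08] rot [-0.003 -0.001 -0.   ] pos [ 0.6443 -0.2523  0.1386] dist 3.9 deg 0.2 q7 0.55 t 13.4 F [-0.5  0.4  0.1] M [0.06 0.04 0.05] w 0.0852
```

View pics/t10u.png

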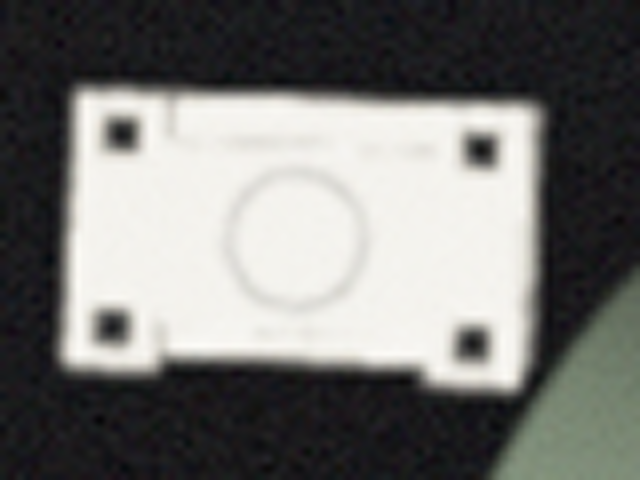

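View pics/s10u.png

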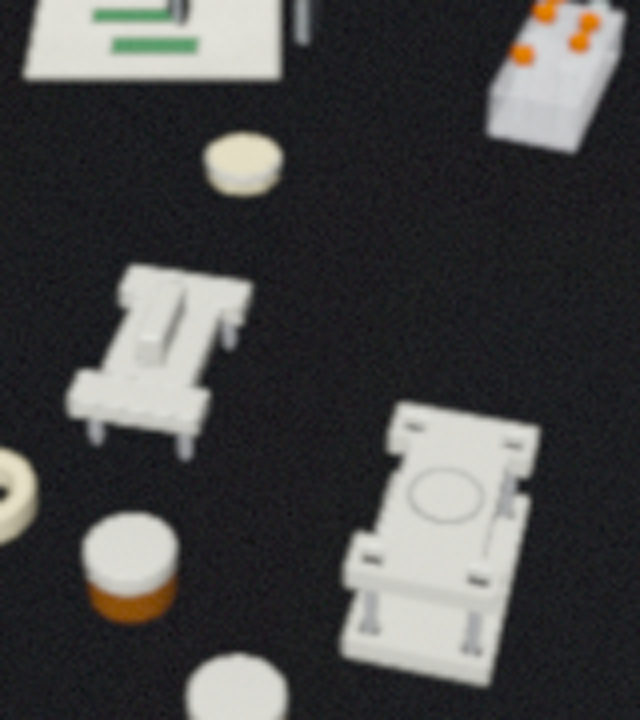

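The tall frame is home: its sockets measured at z = 73 mm span 111.7 × 59.8 mm, centred at (0.440, 0.136). The dish is untouched at upscaled (243,163). Going down for it.

Emit:
step_arm --targets '[[[4,0.05,0,0,0,0,1],[8,0.05,0,0,0,0,1],[11,0.05,0,0,0,0,1],[11.8,0.05,0,0,0,0,1],[11.8,0.05,0,0,0,0,1],[11.8,0.05,0,0,0,0,1]]]'

```text
clock: 14.0
position: [0.6456, -0.2521, 0.0222]
tool_rot: [2.068, 1.569, 0.439]
force: [-0.4, 0.8, 0.7]
grip_width: 0.0857
```

Emit:
step_arm --targets '[[[0,0,0,0,0,0,0.5],[0,0,0,0,0,0,0.5],[0,0,0,0,0,0,0.5],[0,0,0,0,0,0,0.5],[0,0,0,0,0,0,0.5],[0,0,0,0,0,0,0.5]]]' --grip_force 30

```text
clock: 14.6
position: [0.6463, -0.2521, 0.0238]
tool_rot: [1.816, 1.567, 0.187]
force: [-2.8, 2.4, 12.0]
grip_width: 0.0545
```

Emit:
step_arm --targets '[[[-2,0,0,0,0,0,0.5],[-6,0,0,0,0,0,0.5],[-11,0,0,0,0,0,0.5],[-15,0,0,0,0,0,0.5],[-15,0,0,0,0,0,0.5]]]'

```text
clock: 15.1
position: [0.6479, -0.2537, 0.1817]
tool_rot: [1.458, 1.558, -0.172]
force: [0.4, -0.9, -0.8]
grip_width: 0.0547
```

Run:
```python
from m import *
goal(.440,.136,.15,-.056)
b=grab('side','s11')
up(b,240,90,400,240,'s11u',4)
```

```text
shift cm [  2.81 -23.09 -37.68] rot [-0.003  0.001 -0.013] pos [ 0.6479 -0.2537  0.1817] dist 44.3 deg 0.8 q7 0.54 t 15.1 F [ 0.4 -0.9 -0.8] M [-0.01 -0.04  0.06] w 0.0547
```

View pics/s11u.png

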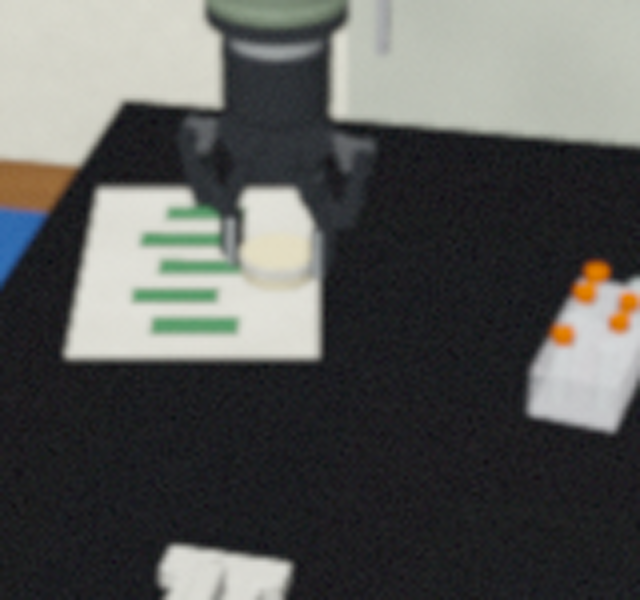

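The dish is held level, upscaled (278,258). Carrying it to the shelf.

Emit:
step_arm --targets '[[[2,-23.1,-37.7,0,0,-0.013,0.5],[2,-23.1,-37.7,0,0,-0.013,0.5],[2,-23.1,-37.7,0,0,-0.013,0.5],[2,-23.1,-37.7,0,0,-0.013,0.5],[2,-23.1,-37.7,0,0,-0.013,0.5],[2,-23.1,-37.7,0,0,-0.013,0.5],[2,-23.1,-37.7,0,0,-0.013,0.5],[2,-23.1,-37.7,0,0,-0.013,0.5],[2,-23.1,-37.7,0,0,-0.013,0.5],[2,-23.1,-37.7,0,0,-0.013,0.5]]]'

```text
clock: 16.15
position: [0.4358, 0.1417, 0.156]
tool_rot: [-1.727, 1.565, 2.933]
force: [1.8, -0.6, -0.8]
grip_width: 0.0546
```

Run:
```python
from m import *
goal(.440,.136,.0985,-.056)
b=grab('side','s12')
up(b,280,170,440,340,'s12u',4)
```

```text
shift cm [5.74 0.48 0.55] rot [ 0.004 -0.001  0.006] pos [0.4358 0.1417 0.156 ] dist 5.8 deg 0.4 q7 -0.09 t 16.15 F [ 1.8 -0.6 -0.8] M [-0.07 -0.02  0.01] w 0.0546
```

View pics/s12u.png

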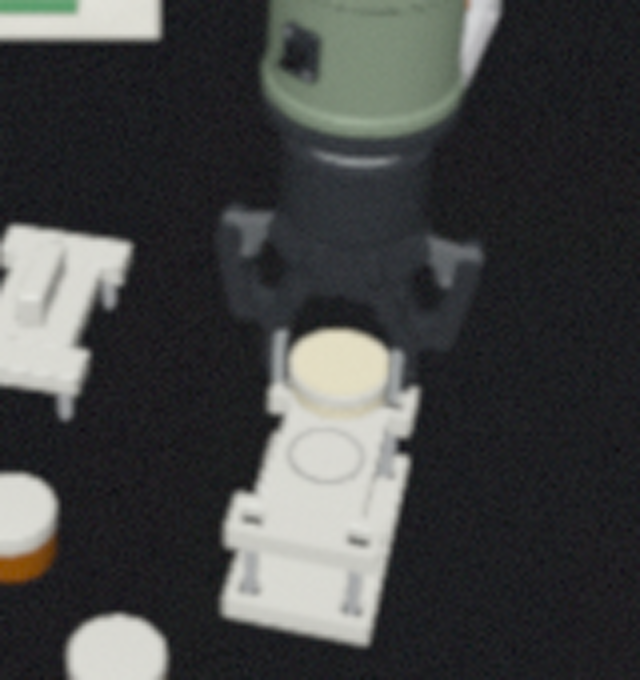

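Emit:
step_arm --targets '[[[3,0.2,0.3,0,0,0,0.5],[4.5,0.4,0.4,0,0,0,0.5],[4.5,0.4,0.4,0,0,0,0.5],[4.5,0.4,0.4,0,0,0,0.5]]]'

```text
clock: 16.6
position: [0.4411, 0.1343, 0.1117]
tool_rot: [-1.546, 1.566, 3.11]
force: [0.3, 0.4, 0.1]
grip_width: 0.0548
```

Run:
```python
from m import *
goal(.440,.136,.0985,-.056)
b=grab('side','s13')
up(b,280,170,440,340,'s13u',4)
goal(.440,.136,.0985,-.056)
```

```text
shift cm [ 1.32 -0.11 -0.17] rot [0.    0.    0.005] pos [0.4411 0.1343 0.1117] dist 1.3 deg 0.3 q7 -0.02 t 16.6 F [0.3 0.4 0.1] M [-0.03  0.02 -0.03] w 0.0548
shift cm [ 1.35 -0.13 -0.13] rot [ 0.001 -0.     0.004] pos [0.4413 0.1346 0.112 ] dist 1.4 deg 0.2 q7 -0.02 t 16.65 F [-0.6  0.5 -0.4] M [ 0.   -0.04 -0.01] w 0.0544
```

View pics/s13u.png

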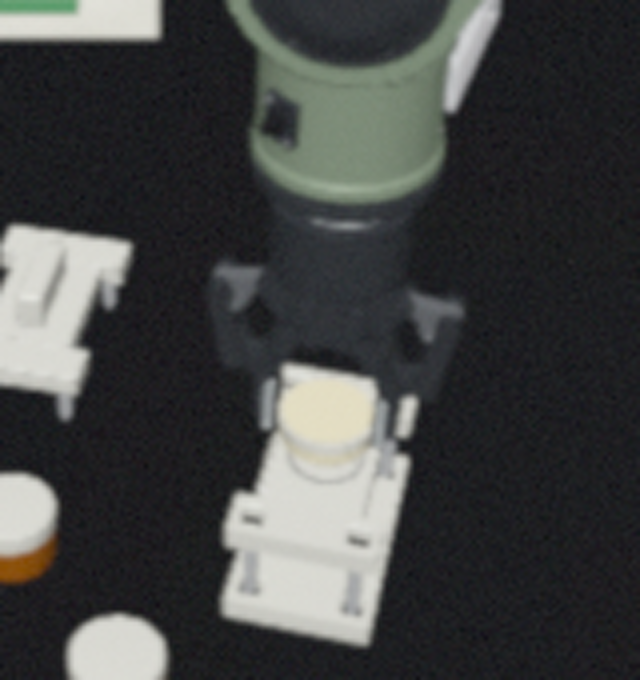

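Emit:
step_arm --targets '[[[0.7,-0.12,-0.13,0,0,0,0.5],[1.2,-0.12,-0.13,0,0,0,0.5],[1.4,-0.12,-0.13,0,0,0,0.5],[1.5,-0.12,-0.13,0,0,0,0.5],[1.5,-0.12,-0.13,0,0,0,0.5]]]'

```text
clock: 17.15
position: [0.4401, 0.1359, 0.097]
tool_rot: [-1.665, 1.567, 2.992]
force: [-1.0, 0.9, 1.4]
grip_width: 0.0545
```

Emit:
step_arm --targets '[[[0.05,0,0,0,0,0,0.5],[0.1,0,0,0,0,0,0.5],[0.1,0,0,0,0,0,0.5]]]'

```text
clock: 17.45
position: [0.4404, 0.136, 0.0965]
tool_rot: [-1.863, 1.567, 2.794]
force: [-2.4, -0.2, 15.4]
grip_width: 0.0548
```

The dish is on the shelf, with the force at 15 N. Releasing it and checking.

Emit:
step_arm --targets '[[[-0.1,0,0,0,0,0,1],[-0.1,0,0,0,0,0,1],[-0.1,0,0,0,0,0,1],[-0.1,0,0,0,0,0,1],[-0.1,0,0,0,0,0,1],[-4,0,0,0,0,0,1],[-8,0,0,0,0,0,1],[-10,0,0,0,0,0,1],[-10,0,0,0,0,0,1]]]'

```text
clock: 18.35
position: [0.4417, 0.1363, 0.1987]
tool_rot: [3.133, 1.567, 1.507]
force: [0.0, 0.3, 0.4]
grip_width: 0.0853
```

Run:
```python
from m import *
goal(.643,.0055,.19,-.03)
```

```text
shift cm [ 0.83 20.82 11.96] rot [-0.025 -0.003 -0.   ] pos [0.4417 0.1363 0.1987] dist 24.0 deg 1.5 q7 -0.13 t 18.35 F [0.  0.3 0.4] M [ 0.02 -0.01  0.01] w 0.0853
```

Emit:
step_arm --targets '[[[2,20.8,12,-0.025,0,0,1],[2,20.8,12,-0.025,0,0,1],[4,20.8,12,-0.025,0,0,1],[4,20.8,12,-0.025,0,0,1],[4,20.8,12,-0.025,0,0,1],[4,20.8,12,-0.025,0,0,1],[4,20.8,12,-0.025,0,0,1]]]'

```text
clock: 19.05
position: [0.6423, 0.0043, 0.1566]
tool_rot: [-2.505, 1.567, 2.175]
force: [-0.3, 1.1, -0.2]
grip_width: 0.0854
```

Run:
```python
from m import *
a=grab('top','t14');b=grab('side','s14')
up(a,235,150,365,310,'t14u',5);up(b,250,160,410,340,'s14u',4)
goal(.643,.0055,.073,-.03)
for i,s,c,mk in blobs(a,a.min(2)>110,800):
    if np.hypot(*(c-np.array((274,276))))<14:
        h=holes(a,mk);print(len(h),np.round(h,1).tolist())
        if len(h)==4:print(fitsock(plane('top',h,.073)))
# dish: cream vs white (blue channel)
x=a[250:310,235:315].astype(int);m=(x[...,0]-x[...,2]>18)&(x[...,0]>150)
for i,s,c,_ in blobs(x,m,50):print('dish',s,c+[235,250],plane('top',[c+[235,250]],.091))
```

```text
shift cm [8.48 0.11 0.07] rot [ 0.    -0.004  0.001] pos [0.642  0.0059 0.1578] dist 8.5 deg 0.2 q7 0.23 t 19.15 F [0.6 0.1 0.2] M [ 0.02 -0.03 -0.05] w 0.0852
```

View pics/t14u.png

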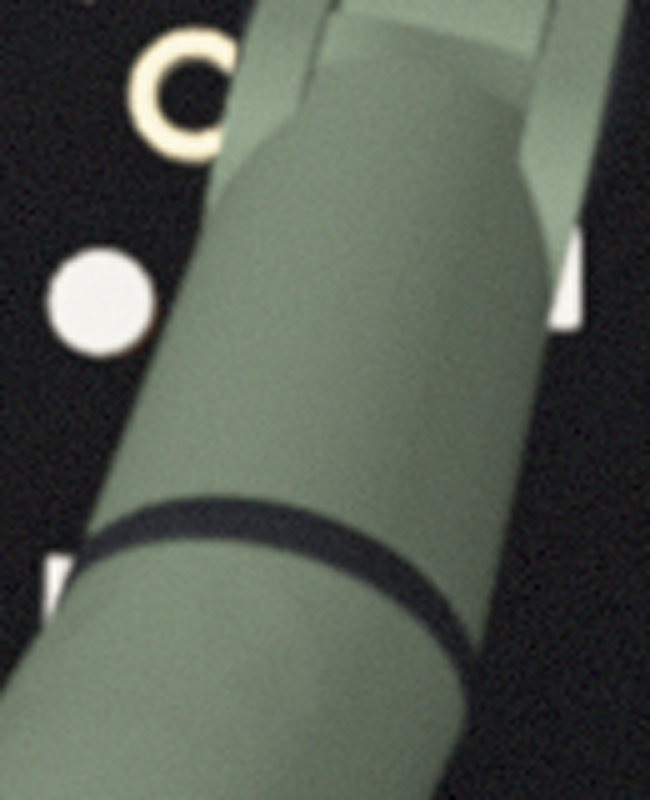

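View pics/s14u.png

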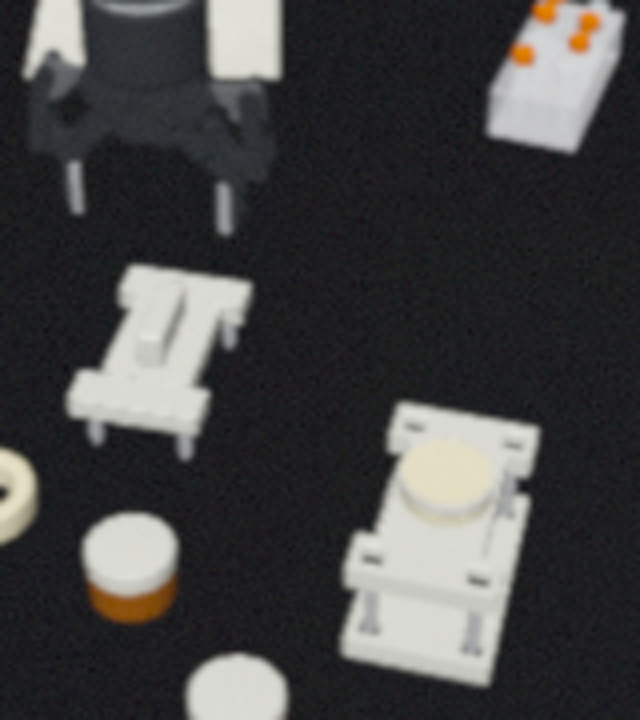

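Run:
```python
from m import *
f=lambda u,s,o:(np.array(u)+.5)/s-.5+np.array(o)
print('dish',plane('side',[f((448,472),4,(250,160))],.091),'shelf ring',plane('side',[f((446,495),4,(250,160))],.073))
```

```text
dish [[0.43867657 0.13455232]] shelf ring [[0.43865223 0.13514523]]
```

Emit:
step_arm --targets '[[[4,0.1,0,0,0,0,1],[7,0.1,0,0,0,0,1],[8.4,0.1,0,0,0,0,1],[8.4,0.1,0,0,0,0,1],[8.4,0.1,0,0,0,0,1]]]'

```text
clock: 19.65
position: [0.6433, 0.0064, 0.075]
tool_rot: [3.13, 1.567, 1.53]
force: [-0.5, -0.2, 0.1]
grip_width: 0.0857
```

Emit:
step_arm --targets '[[[0,0,0,0,0,0,0.5],[0,0,0,0,0,0,0.4],[0,0,0,0,0,0,0.3],[0,0,0,0,0,0,0.3],[0,0,0,0,0,0,0.3]]]' --grip_force 60

```text
clock: 20.15
position: [0.6433, 0.0064, 0.0752]
tool_rot: [3.079, 1.567, 1.479]
force: [-0.2, 0.6, -0.0]
grip_width: 0.0256
```

The dish is within 0.6 mm of the shelf ring's centre. Closing on the bar.

Emit:
step_arm --targets '[[[0.05,0,0,0,0,0,0],[0.05,0,0,0,0,0,0],[0.05,0,0,0,0,0,0],[0.05,0,0,0,0,0,0],[0.05,0,0,0,0,0,0]]]'

```text
clock: 20.65
position: [0.6434, 0.0064, 0.0749]
tool_rot: [3.027, 1.567, 1.427]
force: [-1.3, -0.2, 4.3]
grip_width: 0.0165
```

Emit:
step_arm --targets '[[[-2,0,0,0,0,0,0],[-5,0,0,0,0,0,0],[-9,0,0,0,0,0,0],[-13,0,0,0,0,0,0],[-13,0,0,0,0,0,0]]]'

```text
clock: 21.15
position: [0.6453, 0.0054, 0.2096]
tool_rot: [2.157, 1.562, 0.556]
force: [0.4, -0.2, -3.1]
grip_width: 0.0168
```

Run:
```python
from m import *
goal(.440,.136,.2,-.064)
b=grab('side','s15')
up(b,220,130,380,310,'s15u',4)
```

```text
shift cm [  0.87 -20.91 -12.44] rot [ 0.034 -0.005 -0.007] pos [0.6453 0.0054 0.2096] dist 24.3 deg 2.0 q7 0.2 t 21.15 F [ 0.4 -0.2 -3.1] M [-0.02 -0.08 -0.01] w 0.0168
```

View pics/s15u.png

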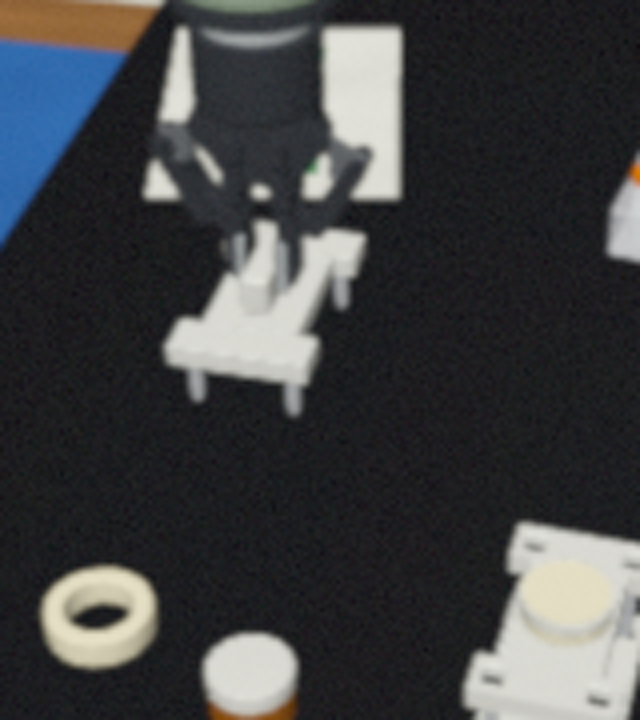

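The cover is held by its bar and level. Carrying it over the tall frame.

Emit:
step_arm --targets '[[[0.5,-20.9,-12.4,0.034,-0.005,-0.007,0],[0.5,-20.9,-12.4,0.034,-0.005,-0.007,0],[0.5,-20.9,-12.4,0.034,-0.005,-0.007,0],[0.5,-20.9,-12.4,0.034,-0.005,-0.007,0],[0.5,-20.9,-12.4,0.034,-0.005,-0.007,0],[0.5,-20.9,-12.4,0.034,-0.005,-0.007,0],[0.5,-20.9,-12.4,0.034,-0.005,-0.007,0],[0.5,-20.9,-12.4,0.034,-0.005,-0.007,0],[0.5,-20.9,-12.4,0.034,-0.005,-0.007,0],[0.5,-20.9,-12.4,0.034,-0.005,-0.007,0]]]'

```text
clock: 22.2
position: [0.4394, 0.1352, 0.2014]
tool_rot: [-1.31, 1.568, -2.945]
force: [-0.2, -0.3, -1.8]
grip_width: 0.0166
```

Run:
```python
from m import *
a=grab('top','t16');b=grab('side','s16')
up(a,225,230,335,330,'t16u',6);up(b,290,150,440,330,'s16u',4)
goal(.440,.136,.18,-.064)
```

```text
shift cm [ 2.15  0.08 -0.06] rot [-0.     0.001  0.003] pos [0.4392 0.1355 0.2015] dist 2.1 deg 0.2 q7 -0.15 t 22.3 F [-0.2 -0.  -1.9] M [-0.02  0.01  0.07] w 0.0166
```

View pics/s16u.png

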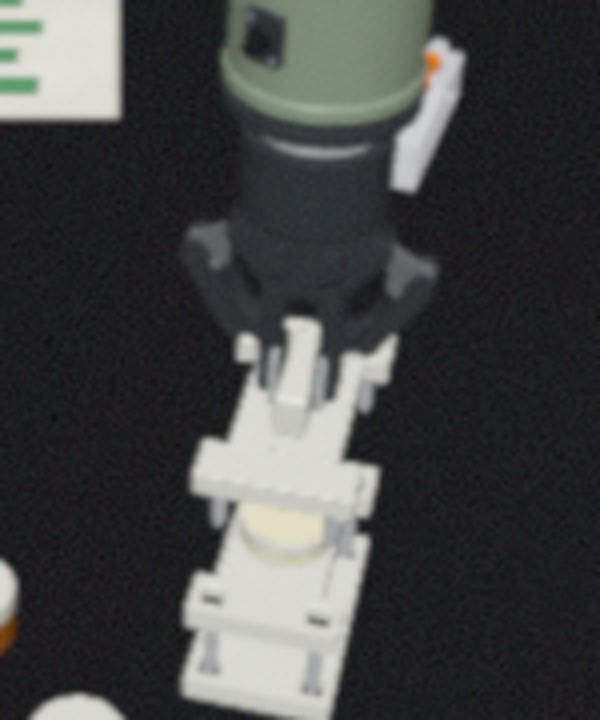

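View pics/t16u.png

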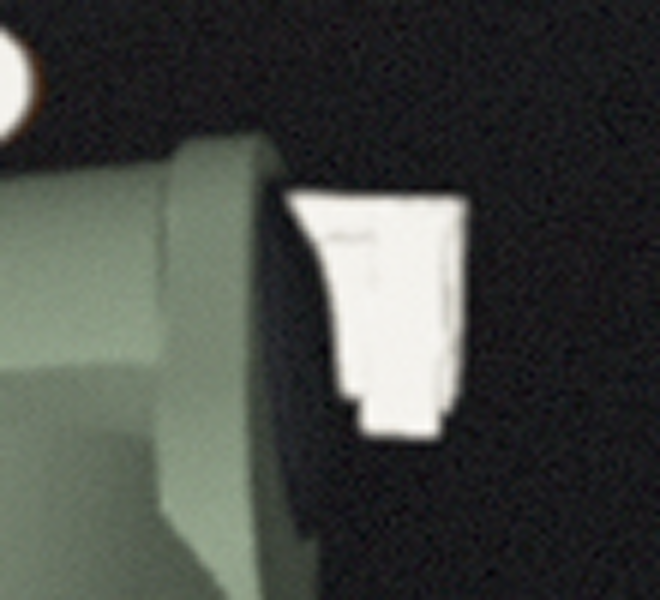

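Emit:
step_arm --targets '[[[2,0.08,-0.06,0,0,0,0],[4,0.08,-0.06,0,0,0,0],[4.9,0.08,-0.06,0,0,0,0],[4.9,0.08,-0.06,0,0,0,0],[4.9,0.08,-0.06,0,0,0,0]]]'

```text
clock: 22.8
position: [0.4403, 0.1358, 0.1529]
tool_rot: [-1.333, 1.568, -2.969]
force: [0.3, -0.6, -2.6]
grip_width: 0.0171
```

Run:
```python
from m import *
b=grab('side','s17');a=grab('top','t17')
up(b,320,240,400,320,'s17u',8);up(a,270,240,330,320,'t17u',8)
goal(.440,.136,.139,-.064)
# predicted socket mouths (bias-corrected by side ring -> use ring offset) 
s,R,p=st()
o=np.array([.4386,.1353])-np.array([.440,.136])
Rz=Ro.from_euler('z',-.064).as_matrix()[:2,:2]
f=lambda q:((np.array(q)-[320,240]+.5)*8-.5).round(0).tolist()
for x in(.03,-.03):
    w=np.array([.440,.136])+o+Rz@[x,.056]
    print('socket mouth px up',f(proj('side',[[*w,.073]])[0]),'foot exp',f(proj('side',[[*w,p[2]-.075]])[0]))
```

```text
shift cm [ 1.42 -0.03  0.01] rot [-0.     0.     0.002] pos [0.4403 0.1361 0.1532] dist 1.4 deg 0.1 q7 -0.08 t 22.9 F [-0.3 -0.9 -1.7] M [-0.04 -0.01  0.03] w 0.0165
socket mouth px up [187.0, 469.0] foot exp [188.0, 456.0]
socket mouth px up [400.0, 512.0] foot exp [401.0, 499.0]
```

View pics/s17u.png

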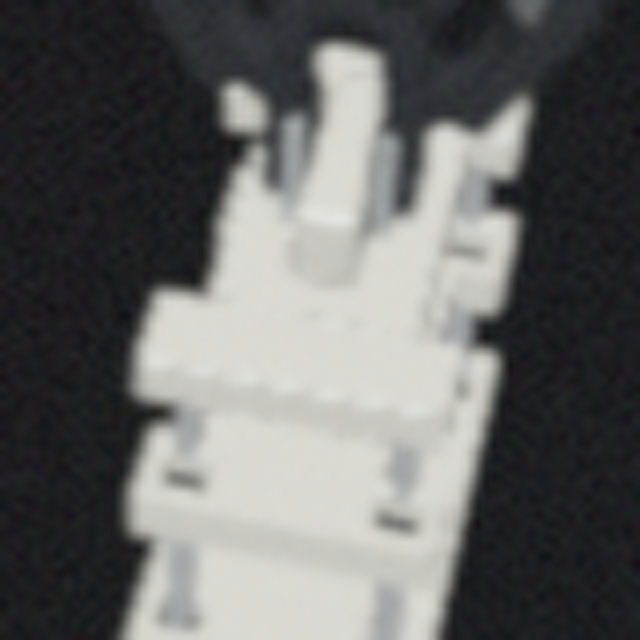

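View pics/t17u.png

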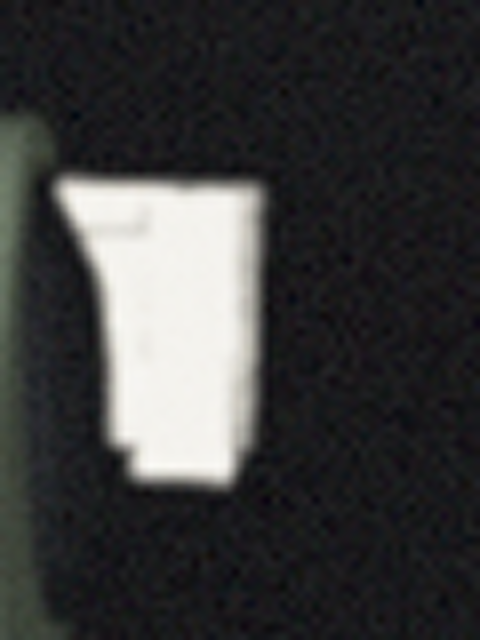

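Run:
```python
from m import *
for nm in('t17',):
    a=cv2.imread(f'pics/{nm}.png').astype(float).mean(2)
    up(np.dstack([np.clip((cv2.imread('pics/t17.png').astype(float)-150)*2.4,0,255).astype(np.uint8)]),285,255,310,305,'t17c',12)
f=lambda q:(np.array(q)+.5)/8-.5+[270,240]
Rz=Ro.from_euler('z',-.064).as_matrix()[:2,:2]
c=lambda n,q,z:Rz.T@(plane(n,[q],z)[0]-[.440,.136])
for q in((240,250),(239,400)):print('cover end local y (want -.070)',c('top',f(q),.126).round(4))
for q in((263,250),(258,400)):print('tall end',c('top',f(q),.073).round(4))
# cover near-x edge
print('cover near x edge (want -.042)',c('top',f((180,486)),.126).round(4))
g=lambda q:(np.array(q)+.5)/8-.5+[320,240]
# side: +y end-bar top front corners of cover & tall
for q,w in(((134,368),'front-left'),((445,415),'front-right')):print('cover',w,c('side',g(q),.126).round(4))
for q,w in(((130,505),'front-left'),((440,553),'front-right')):print('tall',w,c('side',g(q),.073).round(4))
```

```text
cover end local y (want -.070) [ 0.0261 -0.071 ]
cover end local y (want -.070) [-0.0179 -0.0726]
tall end [ 0.0248 -0.0752]
tall end [-0.0214 -0.0757]
cover near x edge (want -.042) [-0.0438 -0.0564]
cover front-left [0.0413 0.0718]
cover front-right [-0.0416  0.0669]
tall front-left [0.0409 0.0725]
tall front-right [-0.0446  0.0672]
```

View pics/t17c.png

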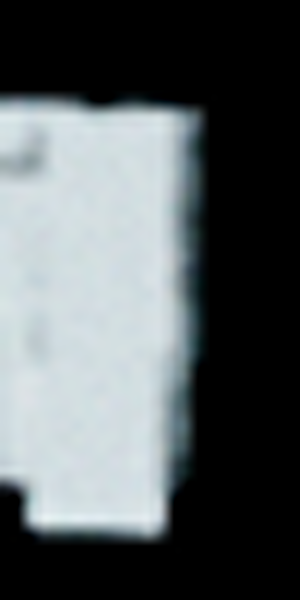

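Cover and tall frame agree to within about 1–2 mm, which is inside the taper's tolerance. I'll ease it down and watch the force.

Emit:
step_arm --targets '[[[0.3,0,0,0,0,0,0],[0.6,0,0,0,0,0,0],[0.8,0,0,0,0,0,0],[0.8,0,0,0,0,0,0]]]'

```text
clock: 23.3
position: [0.4402, 0.1361, 0.1449]
tool_rot: [-1.466, 1.568, -3.101]
force: [0.0, 0.5, -1.2]
grip_width: 0.0169
```

Emit:
step_arm --targets '[[[0.2,0,0,0,0,0,0],[0.4,0,0,0,0,0,0],[0.5,0,0,0,0,0,0],[0.5,0,0,0,0,0,0]]]'

```text
clock: 23.7
position: [0.4401, 0.136, 0.1398]
tool_rot: [-1.413, 1.568, -3.048]
force: [0.3, -1.2, -1.2]
grip_width: 0.0168
```

Emit:
step_arm --targets '[[[0.1,0,0,0,0,0,0],[0.15,0,0,0,0,0,0],[0.2,0,0,0,0,0,0],[0.2,0,0,0,0,0,0]]]'

```text
clock: 24.1
position: [0.4405, 0.136, 0.1383]
tool_rot: [-1.677, 1.569, 2.971]
force: [-2.8, -2.1, 15.1]
grip_width: 0.0168
```

Run:
```python
from m import *
b=grab('side','s18')
up(b,310,230,400,330,'s18u',7)
goal(.440,.136,.139,-.064)
```

```text
shift cm [-0.07 -0.05 -0.  ] rot [-0.001 -0.     0.002] pos [0.4405 0.1359 0.1383] dist 0.1 deg 0.1 q7 -0.05 t 24.15 F [-3.4 -1.8 14.7] M [-0.31  0.56  0.03] w 0.0167
```

View pics/s18u.png

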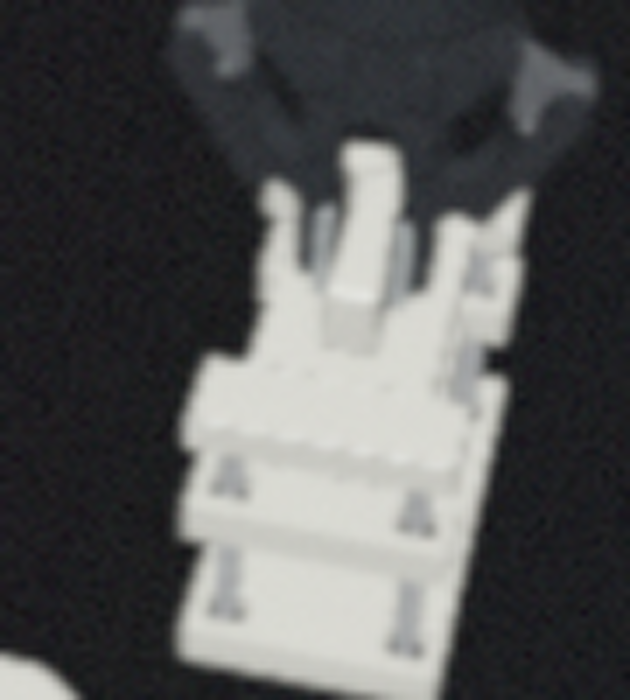

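Depth 0.1383 against the expected 0.139, with 15 N of contact, and the posts are visibly inside the sockets. I'll release by opening only part way, then rise and back off.

Emit:
step_arm --targets '[[[-0.1,0,0,0,0,0,0.8],[-0.1,0,0,0,0,0,0.8],[-0.1,0,0,0,0,0,0.8],[-0.1,0,0,0,0,0,0.8],[-0.1,0,0,0,0,0,0.8],[-4,0,0,0,0,0,0.8],[-8,0,0,0,0,0,0.8],[-12,0,0,0,0,0,0.8]]]'

```text
clock: 24.95
position: [0.4405, 0.1355, 0.2596]
tool_rot: [-1.33, 1.568, -2.966]
force: [0.8, 0.4, -0.4]
grip_width: 0.0683
```

Emit:
step_arm --targets '[[[0,20,0,0,0,0,0.8],[0,30,0,0,0,0,0.8],[0,30,0,0,0,0,0.8],[0,30,0,0,0,0,0.8],[0,30,0,0,0,0,0.8],[0,30,0,0,0,0,0.8],[0,30,0,0,0,0,0.8],[0,30,0,0,0,0,0.8],[0,30,0,0,0,0,0.8],[0,30,0,0,0,0,0.8]]]'

```text
clock: 25.95
position: [0.7391, 0.1164, 0.2594]
tool_rot: [-1.574, 1.568, 3.073]
force: [-0.3, -0.4, -0.3]
grip_width: 0.0682
```

Run:
```python
from m import *
a=grab('top','t19');b=grab('side','s19')
up(a,200,150,340,310,'t19u',5);up(b,225,220,405,360,'s19u',4)
print(st()[2])
```

```text
[0.73926959 0.11643786 0.2595641 ]
```

View pics/t19u.png

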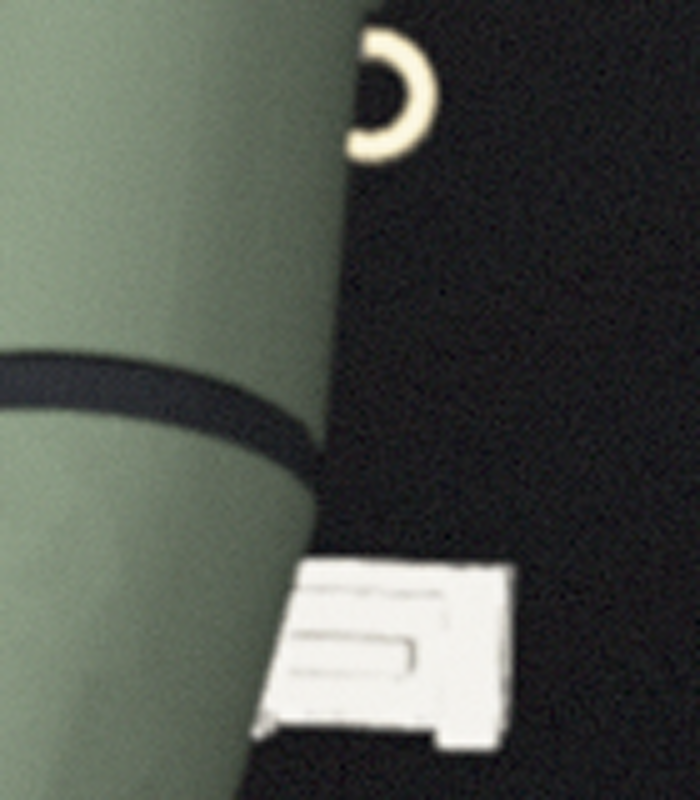

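View pics/s19u.png

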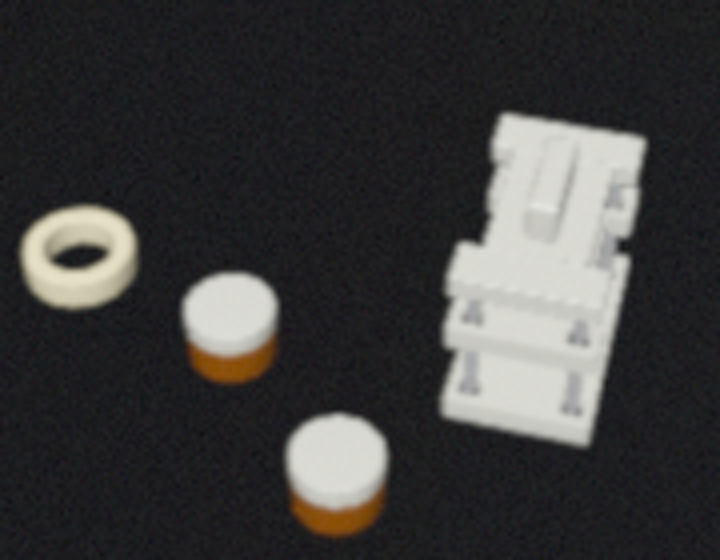

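The stack is square and level. All visible posts are in their sockets, and the tape at upscaled (80,257) has not moved. The arm is clear, so I'll compare the bystanders with the first pictures and hand in.

Run:
```python
from m import *
A=cv2.imread('pics/s0.png').astype(int);B=cv2.imread('pics/s19.png').astype(int)
for n,(x0,y0,x1,y1) in dict(tape=(225,265,265,305),tipbox=(325,360,382,445),tubes=(368,150,410,200)).items():
    print(n,'mean abs diff',np.abs(A[y0:y1,x0:x1]-B[y0:y1,x0:x1]).mean().round(2))
s=bot.observe();print(s['clock'],np.abs(s['qd']).max().round(4),s['force'].round(2))
print(bot.job_done())
```

```text
tape mean abs diff 2.3
tipbox mean abs diff 1.83
tubes mean abs diff 2.17
26.05 0.0072 [-0.34  0.54  0.18]
the job is handed in; nothing more can be done
None
```

I loaded the rack in the order asked and handed it in at 26 s of robot time, with the gripper open and the arm well clear of everything. No check failed.

- **Jar:** the smallest jar stands upright in the middle of the base ring. Its gap to the ring looked even in the side view.
- **Tall frame:** it came down at 62.9 mm tool height, where 63 mm was expected, with 16 N of contact. The camera then put its sockets at the right spacing and centre.
- **Dish:** it lies on the shelf within about 0.6 mm of the ring's centre.
- **Cover frame:** it reached bottom contact at 138.3 mm against about 139 mm expected, with 15 N. The last pictures show the stack square and level. They show only some of its posts, so I infer the rest are home from the depth and levelness.
- **Bystanders:** the tube rack, tip box and tape look the same as in the first picture, with only image noise between the two.

The two cameras disagreed by 1–2 mm in absolute position throughout, within the stated calibration. I checked fits within one view at a time and by contact force.

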